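# Gauge the centrifuge adapter sleeves and sort them

## Task

First clear the bench for work: take the upturned steel cup off the gauge pin and the slide box out of the white tray, and stand both, the same way up as they are, on the aluminium instrument tray. Then try every grey adapter sleeve on the gauge pin, one at a time and without forcing it: if it slides fully home, stand it mouth down in the white tray; if it stops on the pin's tip, stand it mouth down in the round steel dish - each put away before the next is tried. Leave the other things on the counter where they are.

Things in the scene. Friction and masses are not known exactly. Their poses are not given: they have to be found in the camera images.
- sleeve1: grey plastic centrifuge adapter sleeve, a round cup standing mouth down, closed on top: 48 mm diameter, 70 mm tall, round the mouth a steel collar 64 mm wide, 12 mm tall; 150 g. Its hidden bore, 64 mm deep, is 30 or 17 mm wide; outside all look alike. Origin: centre of the mouth (lower end); z up. None if absent (3 or 4 of the 5 are present).
- sleeve2: grey plastic centrifuge adapter sleeve, a round cup standing mouth down, closed on top: 48 mm diameter, 70 mm tall, round the mouth a steel collar 64 mm wide, 12 mm tall; 150 g. Its hidden bore, 64 mm deep, is 30 or 17 mm wide; outside all look alike. Origin: centre of the mouth (lower end); z up. None if absent (3 or 4 of the 5 are present).
- sleeve3: grey plastic centrifuge adapter sleeve, a round cup standing mouth down, closed on top: 48 mm diameter, 70 mm tall, round the mouth a steel collar 64 mm wide, 12 mm tall; 150 g. Its hidden bore, 64 mm deep, is 30 or 17 mm wide; outside all look alike. Origin: centre of the mouth (lower end); z up. None if absent (3 or 4 of the 5 are present).
- sleeve4: grey plastic centrifuge adapter sleeve, a round cup standing mouth down, closed on top: 48 mm diameter, 70 mm tall, round the mouth a steel collar 64 mm wide, 12 mm tall; 150 g. Its hidden bore, 64 mm deep, is 30 or 17 mm wide; outside all look alike. Origin: centre of the mouth (lower end); z up. None if absent (3 or 4 of the 5 are present).
- sleeve5: grey plastic centrifuge adapter sleeve, a round cup standing mouth down, closed on top: 48 mm diameter, 70 mm tall, round the mouth a steel collar 64 mm wide, 12 mm tall; 150 g. Its hidden bore, 64 mm deep, is 30 or 17 mm wide; outside all look alike. Origin: centre of the mouth (lower end); z up. None if absent (3 or 4 of the 5 are present).
- gauge: go/no-go gauge fixed to the counter: square dark steel base 100 x 100 x 12 mm with one upright steel pin in its middle, 24 mm diameter, 50 mm tall above the base (tip 62 mm above the counter, its edge chamfered 3 mm). Origin: centre of the base's underside. A wide-bored sleeve slides right down until its mouth meets the base; a narrow-bored one stops on the pin's tip.
- pin_foot (a point): centre of the pin where it leaves the base's top face; z up. A sleeve fully home has its mouth here.
- pin_tip (a point): centre of the pin's top end, 50 mm above pin_foot
- pass_tray: white plastic rectangular tray fixed to the counter, outside 230 x 150 mm, 30 mm tall, walls and floor 5 mm thick, for sleeves that fit the pin. Origin: centre of its underside; x along its 230 mm side, z up.
- dish: round stainless steel dish fixed to the counter, 214 mm across the rim (inside 202 mm at the floor), 30 mm tall, wall 3 mm and floor 4 mm thick, for sleeves that do not fit. Origin: centre of its underside.
- instrument_tray: bare flat aluminium instrument tray fixed to the counter, outside 140 x 200 mm, rim 12 mm tall, walls and floor 4 mm thick. Origin: centre of its underside; x along its 140 mm side, y along its 200 mm side.
- cup: plain stainless steel cup standing upside down over the gauge pin, 60 mm outside diameter, 85 mm tall, 3 mm wall, inside 81 mm tall. Origin: centre of its mouth (its lower end, on the gauge base at the start); z up through its closed end.
- slide_box: closed box of microscope slides, white with a blue lid that stays shut, 110 x 50 x 40 mm (lid 112 x 52), lying flat in the pass tray at the start. Origin: centre of its underside; x along its 110 mm length, z up.
- jar: bystander, to be left alone: small glass specimen jar, 48 mm across, 55 mm tall. Origin: centre of its underside.
- petri: bystander, to be left alone: closed petri dish, 80 mm across, 15 mm tall. Origin: centre of its underside.
- timer: bystander, to be left alone: black bench timer lying flat, 65 x 60 x 18 mm. Origin: centre of its underside.
- reagent: bystander, to be left alone: amber glass bottle, 52 mm across, 100 mm tall. Origin: centre of its underside.
- ethanol: bystander, to be left alone: white plastic bottle, 68 mm across, 160 mm tall. Origin: centre of its underside.
- stain_pot: bystander, to be left alone: white ceramic lidded pot, 72 mm across, 70 mm tall. Origin: centre of its underside.

How it is judged:
On the way, in this order (a step that is already met when the one before it is completed fails the run):
1. the cup and the slide box both stand on the instrument tray (x of cup in the frame of instrument_tray between -0.07 and 0.07 m and y of cup in the frame of instrument_tray between -0.1 and 0.1 m and z of cup in the frame of instrument_tray between -0.01 and 0.015 m and angle between each of cup, slide_box's own z axis and vertical below 0.2 rad and x of slide_box in the frame of instrument_tray between -0.07 and 0.07 m and y of slide_box in the frame of instrument_tray between -0.1 and 0.1 m and z of slide_box in the frame of instrument_tray between -0.01 and 0.015 m), for 0.2 s.
2. a first sleeve is on the gauge pin (fully home, or stopped on the tip if its bore is narrow) while none is in the tray or the dish yet (((horizontal distance between sleeve1 and pin_foot below 0.009 m and z of sleeve1 in the frame of pin_foot between -0.004 and 0.007 m and angle between sleeve1's own z axis and vertical below 0.15 rad) or (horizontal distance between sleeve2 and pin_foot below 0.009 m and z of sleeve2 in the frame of pin_foot between 0.044 and 0.056 m and angle between sleeve2's own z axis and vertical below 0.15 rad) or (horizontal distance between sleeve3 and pin_foot below 0.009 m and z of sleeve3 in the frame of pin_foot between -0.004 and 0.007 m and angle between sleeve3's own z axis and vertical below 0.15 rad) or (horizontal distance between sleeve4 and pin_foot below 0.009 m and z of sleeve4 in the frame of pin_foot between 0.044 and 0.056 m and angle between sleeve4's own z axis and vertical below 0.15 rad) or (horizontal distance between sleeve5 and pin_foot below 0.009 m and z of sleeve5 in the frame of pin_foot between -0.004 and 0.007 m and angle between sleeve5's own z axis and vertical below 0.15 rad)) and not (x of sleeve1 in the frame of pass_tray between -0.115 and 0.115 m and y of sleeve1 in the frame of pass_tray between -0.075 and 0.075 m and z of sleeve1 in the frame of pass_tray between -0.01 and 0.06 m) and not (horizontal distance between sleeve1 and dish below 0.1 m and z of sleeve1 in the frame of dish below 0.06 m) and not (x of sleeve2 in the frame of pass_tray between -0.115 and 0.115 m and y of sleeve2 in the frame of pass_tray between -0.075 and 0.075 m and z of sleeve2 in the frame of pass_tray between -0.01 and 0.06 m) and not (horizontal distance between sleeve2 and dish below 0.1 m and z of sleeve2 in the frame of dish below 0.06 m) and not (x of sleeve3 in the frame of pass_tray between -0.115 and 0.115 m and y of sleeve3 in the frame of pass_tray between -0.075 and 0.075 m and z of sleeve3 in the frame of pass_tray between -0.01 and 0.06 m) and not (horizontal distance between sleeve3 and dish below 0.1 m and z of sleeve3 in the frame of dish below 0.06 m) and not (x of sleeve4 in the frame of pass_tray between -0.115 and 0.115 m and y of sleeve4 in the frame of pass_tray between -0.075 and 0.075 m and z of sleeve4 in the frame of pass_tray between -0.01 and 0.06 m) and not (horizontal distance between sleeve4 and dish below 0.1 m and z of sleeve4 in the frame of dish below 0.06 m) and not (x of sleeve5 in the frame of pass_tray between -0.115 and 0.115 m and y of sleeve5 in the frame of pass_tray between -0.075 and 0.075 m and z of sleeve5 in the frame of pass_tray between -0.01 and 0.06 m) and not (horizontal distance between sleeve5 and dish below 0.1 m and z of sleeve5 in the frame of dish below 0.06 m)), for 0.2 s.
3. a further sleeve is on the gauge pin with at least one already in the tray or the dish and at least one still waiting (((horizontal distance between sleeve1 and pin_foot below 0.009 m and z of sleeve1 in the frame of pin_foot between -0.004 and 0.007 m and angle between sleeve1's own z axis and vertical below 0.15 rad) or (horizontal distance between sleeve2 and pin_foot below 0.009 m and z of sleeve2 in the frame of pin_foot between 0.044 and 0.056 m and angle between sleeve2's own z axis and vertical below 0.15 rad) or (horizontal distance between sleeve3 and pin_foot below 0.009 m and z of sleeve3 in the frame of pin_foot between -0.004 and 0.007 m and angle between sleeve3's own z axis and vertical below 0.15 rad) or (horizontal distance between sleeve4 and pin_foot below 0.009 m and z of sleeve4 in the frame of pin_foot between 0.044 and 0.056 m and angle between sleeve4's own z axis and vertical below 0.15 rad) or (horizontal distance between sleeve5 and pin_foot below 0.009 m and z of sleeve5 in the frame of pin_foot between -0.004 and 0.007 m and angle between sleeve5's own z axis and vertical below 0.15 rad)) and ((x of sleeve1 in the frame of pass_tray between -0.115 and 0.115 m and y of sleeve1 in the frame of pass_tray between -0.075 and 0.075 m and z of sleeve1 in the frame of pass_tray between -0.01 and 0.06 m) or (horizontal distance between sleeve1 and dish below 0.1 m and z of sleeve1 in the frame of dish below 0.06 m) or (x of sleeve2 in the frame of pass_tray between -0.115 and 0.115 m and y of sleeve2 in the frame of pass_tray between -0.075 and 0.075 m and z of sleeve2 in the frame of pass_tray between -0.01 and 0.06 m) or (horizontal distance between sleeve2 and dish below 0.1 m and z of sleeve2 in the frame of dish below 0.06 m) or (x of sleeve3 in the frame of pass_tray between -0.115 and 0.115 m and y of sleeve3 in the frame of pass_tray between -0.075 and 0.075 m and z of sleeve3 in the frame of pass_tray between -0.01 and 0.06 m) or (horizontal distance between sleeve3 and dish below 0.1 m and z of sleeve3 in the frame of dish below 0.06 m) or (x of sleeve4 in the frame of pass_tray between -0.115 and 0.115 m and y of sleeve4 in the frame of pass_tray between -0.075 and 0.075 m and z of sleeve4 in the frame of pass_tray between -0.01 and 0.06 m) or (horizontal distance between sleeve4 and dish below 0.1 m and z of sleeve4 in the frame of dish below 0.06 m) or (x of sleeve5 in the frame of pass_tray between -0.115 and 0.115 m and y of sleeve5 in the frame of pass_tray between -0.075 and 0.075 m and z of sleeve5 in the frame of pass_tray between -0.01 and 0.06 m) or (horizontal distance between sleeve5 and dish below 0.1 m and z of sleeve5 in the frame of dish below 0.06 m)) and ((not (horizontal distance between sleeve1 and pin_foot below 0.009 m and z of sleeve1 in the frame of pin_foot between -0.004 and 0.007 m and angle between sleeve1's own z axis and vertical below 0.15 rad) and not (x of sleeve1 in the frame of pass_tray between -0.115 and 0.115 m and y of sleeve1 in the frame of pass_tray between -0.075 and 0.075 m and z of sleeve1 in the frame of pass_tray between -0.01 and 0.06 m) and not (horizontal distance between sleeve1 and dish below 0.1 m and z of sleeve1 in the frame of dish below 0.06 m)) or (not (horizontal distance between sleeve2 and pin_foot below 0.009 m and z of sleeve2 in the frame of pin_foot between 0.044 and 0.056 m and angle between sleeve2's own z axis and vertical below 0.15 rad) and not (x of sleeve2 in the frame of pass_tray between -0.115 and 0.115 m and y of sleeve2 in the frame of pass_tray between -0.075 and 0.075 m and z of sleeve2 in the frame of pass_tray between -0.01 and 0.06 m) and not (horizontal distance between sleeve2 and dish below 0.1 m and z of sleeve2 in the frame of dish below 0.06 m)) or (not (horizontal distance between sleeve3 and pin_foot below 0.009 m and z of sleeve3 in the frame of pin_foot between -0.004 and 0.007 m and angle between sleeve3's own z axis and vertical below 0.15 rad) and not (x of sleeve3 in the frame of pass_tray between -0.115 and 0.115 m and y of sleeve3 in the frame of pass_tray between -0.075 and 0.075 m and z of sleeve3 in the frame of pass_tray between -0.01 and 0.06 m) and not (horizontal distance between sleeve3 and dish below 0.1 m and z of sleeve3 in the frame of dish below 0.06 m)) or (not (horizontal distance between sleeve4 and pin_foot below 0.009 m and z of sleeve4 in the frame of pin_foot between 0.044 and 0.056 m and angle between sleeve4's own z axis and vertical below 0.15 rad) and not (x of sleeve4 in the frame of pass_tray between -0.115 and 0.115 m and y of sleeve4 in the frame of pass_tray between -0.075 and 0.075 m and z of sleeve4 in the frame of pass_tray between -0.01 and 0.06 m) and not (horizontal distance between sleeve4 and dish below 0.1 m and z of sleeve4 in the frame of dish below 0.06 m)) or (not (horizontal distance between sleeve5 and pin_foot below 0.009 m and z of sleeve5 in the frame of pin_foot between -0.004 and 0.007 m and angle between sleeve5's own z axis and vertical below 0.15 rad) and not (x of sleeve5 in the frame of pass_tray between -0.115 and 0.115 m and y of sleeve5 in the frame of pass_tray between -0.075 and 0.075 m and z of sleeve5 in the frame of pass_tray between -0.01 and 0.06 m) and not (horizontal distance between sleeve5 and dish below 0.1 m and z of sleeve5 in the frame of dish below 0.06 m)))), for 0.2 s.
4. the last sleeve is on the gauge pin with all others in the tray or the dish (((horizontal distance between sleeve1 and pin_foot below 0.009 m and z of sleeve1 in the frame of pin_foot between -0.004 and 0.007 m and angle between sleeve1's own z axis and vertical below 0.15 rad) or (horizontal distance between sleeve2 and pin_foot below 0.009 m and z of sleeve2 in the frame of pin_foot between 0.044 and 0.056 m and angle between sleeve2's own z axis and vertical below 0.15 rad) or (horizontal distance between sleeve3 and pin_foot below 0.009 m and z of sleeve3 in the frame of pin_foot between -0.004 and 0.007 m and angle between sleeve3's own z axis and vertical below 0.15 rad) or (horizontal distance between sleeve4 and pin_foot below 0.009 m and z of sleeve4 in the frame of pin_foot between 0.044 and 0.056 m and angle between sleeve4's own z axis and vertical below 0.15 rad) or (horizontal distance between sleeve5 and pin_foot below 0.009 m and z of sleeve5 in the frame of pin_foot between -0.004 and 0.007 m and angle between sleeve5's own z axis and vertical below 0.15 rad)) and ((x of sleeve1 in the frame of pass_tray between -0.115 and 0.115 m and y of sleeve1 in the frame of pass_tray between -0.075 and 0.075 m and z of sleeve1 in the frame of pass_tray between -0.01 and 0.06 m) or (horizontal distance between sleeve1 and dish below 0.1 m and z of sleeve1 in the frame of dish below 0.06 m) or (horizontal distance between sleeve1 and pin_foot below 0.009 m and z of sleeve1 in the frame of pin_foot between -0.004 and 0.007 m and angle between sleeve1's own z axis and vertical below 0.15 rad)) and ((x of sleeve2 in the frame of pass_tray between -0.115 and 0.115 m and y of sleeve2 in the frame of pass_tray between -0.075 and 0.075 m and z of sleeve2 in the frame of pass_tray between -0.01 and 0.06 m) or (horizontal distance between sleeve2 and dish below 0.1 m and z of sleeve2 in the frame of dish below 0.06 m) or (horizontal distance between sleeve2 and pin_foot below 0.009 m and z of sleeve2 in the frame of pin_foot between 0.044 and 0.056 m and angle between sleeve2's own z axis and vertical below 0.15 rad)) and ((x of sleeve3 in the frame of pass_tray between -0.115 and 0.115 m and y of sleeve3 in the frame of pass_tray between -0.075 and 0.075 m and z of sleeve3 in the frame of pass_tray between -0.01 and 0.06 m) or (horizontal distance between sleeve3 and dish below 0.1 m and z of sleeve3 in the frame of dish below 0.06 m) or (horizontal distance between sleeve3 and pin_foot below 0.009 m and z of sleeve3 in the frame of pin_foot between -0.004 and 0.007 m and angle between sleeve3's own z axis and vertical below 0.15 rad)) and ((x of sleeve4 in the frame of pass_tray between -0.115 and 0.115 m and y of sleeve4 in the frame of pass_tray between -0.075 and 0.075 m and z of sleeve4 in the frame of pass_tray between -0.01 and 0.06 m) or (horizontal distance between sleeve4 and dish below 0.1 m and z of sleeve4 in the frame of dish below 0.06 m) or (horizontal distance between sleeve4 and pin_foot below 0.009 m and z of sleeve4 in the frame of pin_foot between 0.044 and 0.056 m and angle between sleeve4's own z axis and vertical below 0.15 rad)) and ((x of sleeve5 in the frame of pass_tray between -0.115 and 0.115 m and y of sleeve5 in the frame of pass_tray between -0.075 and 0.075 m and z of sleeve5 in the frame of pass_tray between -0.01 and 0.06 m) or (horizontal distance between sleeve5 and dish below 0.1 m and z of sleeve5 in the frame of dish below 0.06 m) or (horizontal distance between sleeve5 and pin_foot below 0.009 m and z of sleeve5 in the frame of pin_foot between -0.004 and 0.007 m and angle between sleeve5's own z axis and vertical below 0.15 rad))), for 0.2 s.
At the end, for the whole second after the job is handed in: every sleeve present stands mouth down (within 0.2 rad) on the floor of its place: 30 mm bores in the white tray, 17 mm bores in the round dish; the cup (upside down) and the slide box (lid up) stand on the instrument tray inside its rim; all at rest and released (all of step 1 and x of sleeve1 in the frame of pass_tray between -0.095 and 0.095 m and y of sleeve1 in the frame of pass_tray between -0.055 and 0.055 m and z of sleeve1 in the frame of pass_tray between -0.01 and 0.015 m and angle between each of sleeve1, sleeve2, sleeve3, sleeve4, sleeve5's own z axis and vertical below 0.2 rad and horizontal distance between each of sleeve2, sleeve4 and dish below 0.078 m and z of each of sleeve2, sleeve4 in the frame of dish below 0.015 m and x of sleeve3 in the frame of pass_tray between -0.095 and 0.095 m and y of sleeve3 in the frame of pass_tray between -0.055 and 0.055 m and z of sleeve3 in the frame of pass_tray between -0.01 and 0.015 m and x of sleeve5 in the frame of pass_tray between -0.095 and 0.095 m and y of sleeve5 in the frame of pass_tray between -0.055 and 0.055 m and z of sleeve5 in the frame of pass_tray between -0.01 and 0.015 m and linear speed of each of sleeve1, sleeve2, sleeve3, sleeve4, sleeve5, cup, slide_box below 0.02 m/s); the robot touches nothing.
It fails at once if one of the bystanders is moved more than 50 mm (distance of any of jar, petri, timer, reagent, ethanol, stain_pot from where it was at the start of the episode above 0.05 m).
It fails at once if a sleeve is forced on the gauge with more than 60 N (contact force between any of sleeve1, sleeve2, sleeve3, sleeve4, sleeve5 and gauge above 60 N).
Of sleeve1, sleeve2, sleeve3, sleeve4, sleeve5 only 3 to 4 are there at a start; the rules pass over those that are not, and their reading is None.
At some moment in a run one of sleeve1, sleeve2, sleeve3, sleeve4, sleeve5 may be knocked a few centimetres aside while the robot is not near it.
It also fails if it takes over 210 s, if anything falls off the work surface, if the arm or the gripper's body presses on something with over 40 N, if the wrist force passes 120 N, or if a joint passes its speed limit or range.

## Robot

A 6-joint arm with a two-finger parallel gripper is mounted at the origin on the work surface. World frame = base frame: x ahead of the robot, y to its left, z up, the work surface at z = 0. Lengths are in m, angles in rad, forces in N, time in s.
With the tool pointing down it reaches from about 0.375 to 0.975 m from the base axis. Payload 3.8 kg.
Tool frame: the origin (TCP) lies between the finger pads; the fingertips stand 8 mm ahead of it and the grasp point (between the pads) lies 11 mm behind it (tcp_to_tips is the distance from the TCP to the fingertips, in m); z points along the fingers, y is the line along which they close (so a half turn about z gives the same grasp; the last joint's range is limited). The gripper opens to 85 mm and grips with 20 to 120 N. Pads are 22 mm wide; open, the fingers measure 114 mm over their backs; the gripper's body (76 mm by 85 mm) begins 54 mm behind the grasp point. The pads swing forward as they close: fully open they stand 13 mm farther back than shut.
Start: joints at [1.084, 0.264, 1.604, -0, 1.274, -0.037], TCP at [0.293, 0.608, 0.239] pointing down, gripper open.
Joint ranges: [-2.63, 2.63], [-0.94, 2.18], [0.31, 2.57], [-1.31, 4.45], [0, 2.66], [-2.55, 2.55]. Speed limits (rad/s): [2.57, 2.57, 3.14, 3.14, 3.14, 3.14].

## Interface

Orientations are given as a rotation vector (axis times angle).
In Python, from workcell import * gives the robot as it stands.
- The arm moves only by the tool move_arm, never from a script. Its argument "series" is one flat list of numbers, 7 for each row, row after row: the finger opening in cm, from 0 to 8.54, then the shift along the tool's x, y, z in cm, then the turn, a rotation vector about the tool's x, y, z in degrees. A call has 1 to 5 rows; each row shifts and turns the commanded pose from where the row before left it, along the tool's axes as they then stand; what a row does not reach is not made up. A row lasts 1/8 s, in which the tool goes at most 62.5 mm and 10.7 degrees, less where a joint would pass 70% of its speed; a pose out of reach is approached as far as the arm can. A call is refused whole if a number of a shift passes 6.25 or a number of a turn 10.7, either way. A call with a gripper value outside its range is refused whole. The fingers move at their own pace and stop on an object; "grip_force" is the grip in N (left out, the last holds). Time passes only in rows, so rows that do not move let the fingers close. It gives the time, the measured TCP pose, the force, the opening and the grip force at its end, in the units of the state.
- read_state(): the state, without advancing time (a new reading comes with each control period).
- read_camera(name): name is "side" or "top"; returns the picture (384x512x3 uint8, red, green, blue); there is no depth.
- calibration(name): a dict with "camera_matrix" (3x3 intrinsics, pixels), "k1" (the pictures are not rectified: a ray, as slopes to the right and down, at radius r is drawn at 1 + k1 r^2 times it, then the intrinsics apply), "rvec" (rotation vector, rad) and "tvec" (3), from world to camera coordinates, as OpenCV has them. Camera axes: x right, y down, z forward; pixel columns grow to the right and rows downward; lengths in m; the calibration is good to about 2 mm. A picture is of the moment at which its call begins. calibration takes no time and is no camera call.
- finish_job(): hands the job in; it is judged then, once.
The state is a dict: "time": time; "q": joint angles; "joint_vel": joint speeds; "joint_torque": joint torques, N m; "tool_pos": TCP position; "tcp_rot": TCP orientation; "wrist_force": force on the tool from outside, world axes, zero at the start; "torque": the same for the moment, N m; "width": opening from 0.0 (shut) to 1.0 (fully open); "grip_force": force on a finger pad.
Only numpy, scipy, OpenCV 4.12 (cv2) and the standard library are available. Lean on these libraries where they do the work, as an engineer would, in place of code of your own. Each camera call takes 0.05 s, during which the arm holds its last target. There are 200 camera calls.

## Working session

There is one attempt and no reset: what is moved stays moved. The work goes in short steps, Python scripts to look and compute and a tool call to move; the robot and the scene stay as the last step left them, time stands still between calls to the robot, and variables do not carry over. Pictures are saved under pics/ and viewed, at most 14 in all, crops included, and the job is handed in when it is done.

Besides the shell and the picture viewer there is one more tool, called after "Emit:" by a JSON object that holds its "op" and its "data". move_arm: Moves the arm, as the interface text tells. Its arguments: {"type":"object","properties":{"series":{"type":"array"},"grip_force":{"type":"number"}},"required":["series"]}

```bash
mkdir -p pics; ls; cat > h.py <<'E'
from workcell import *
import numpy as np, cv2
from scipy.spatial.transform import Rotation as R
def snap(n,f):
    im=read_camera(n); cv2.imwrite('pics/'+f,im[...,::-1]); return im
def cal(n):
    c=calibration(n); return np.array(c["camera_matrix"],float),float(c["k1"]),R.from_rotvec(np.ravel(c["rvec"])).as_matrix(),np.ravel(c["tvec"])
def ray(n,u,v):
    K,k1,Rm,t=cal(n); D=np.array([k1,0,0,0])
    p=cv2.undistortPoints(np.array([[[u,v]]],float),K,D)[0,0]
    return -Rm.T@t, Rm.T@np.array([p[0],p[1],1])
def plane(n,u,v,z):
    o,d=ray(n,u,v); return o+d*(z-o[2])/d[2]
def proj(n,P):
    K,k1,Rm,t=cal(n); return cv2.projectPoints(np.array(P,float).reshape(-1,1,3),cv2.Rodrigues(Rm)[0],t,K,np.array([k1,0,0,0]))[0][:,0]
E
python3 - <<'E'
from h import *
snap('top','t0.png'); snap('side','s0.png')
s=read_state(); print(s)
for n in('top','side'): K,k,Rm,t=cal(n); print(n,K,k,-Rm.T@t,Rm)
print(R.from_rotvec(s['tcp_rot']).as_matrix())
E
```

```text
pics
{'time': 0.1, 'q': array([ 1.08410912e+00,  2.64682486e-01,  1.60524722e+00, -1.75808908e-05,
        1.27369803e+00, -3.68855111e-02]), 'joint_vel': array([-1.43883505e-03, -1.33292270e-03, -2.83481085e-03, -1.03499946e-03,
        2.95530178e-03, -7.89940489e-05]), 'joint_torque': array([ 1.61334447e-03, -5.16707933e+01, -3.68588233e+01, -1.16605411e-04,
        6.28967100e-03,  2.03884547e-06]), 'tool_pos': array([0.29317627, 0.60728847, 0.23807808]), 'tcp_rot': array([-0.70048357, -3.06197821,  0.00309411]), 'wrist_force': array([-0.58511352, -0.26484611,  0.02333004]), 'torque': array([-0.09172188,  0.02233989,  0.02677912]), 'grip_force': 0.0, 'width': 0.9984741356727581}
top [[380.13435065   0.         254.95022025]
 [  0.         380.13435065 195.14055678]
 [  0.           0.           1.        ]] -0.05066983398502398 [0.48252535 0.01076481 1.10362189] [[-8.21545223e-04 -9.99877661e-01  1.56201350e-02]
 [-9.94444297e-01 -8.27309661e-04 -1.05260896e-01]
 [ 1.05260941e-01 -1.56198307e-02 -9.94321957e-01]]
side [[400.82839206   0.         255.02337885]
 [  0.         400.82839206 193.13271291]
 [  0.           0.           1.        ]] -0.10889896506372487 [0.45265121 0.63742778 0.81619541] [[-0.96642779 -0.25632012  0.01781348]
 [-0.20190728  0.71473344 -0.66961896]
 [ 0.15890492 -0.65073505 -0.74249116]]
[[-9.00535560e-01  4.34781356e-01 -9.36947463e-04]
 [ 4.34782362e-01  9.00533750e-01 -1.80664073e-03]
 [ 5.82591054e-05 -2.03431245e-03 -9.99997929e-01]]
```

View pics/t0.png

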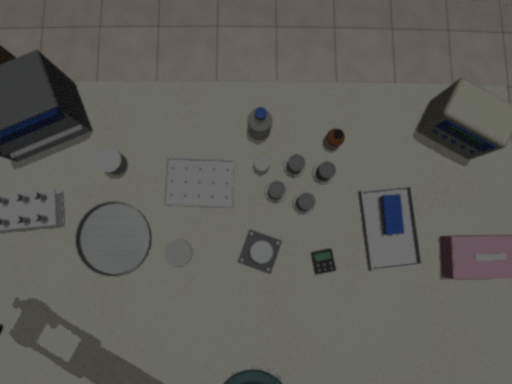

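View pics/s0.png

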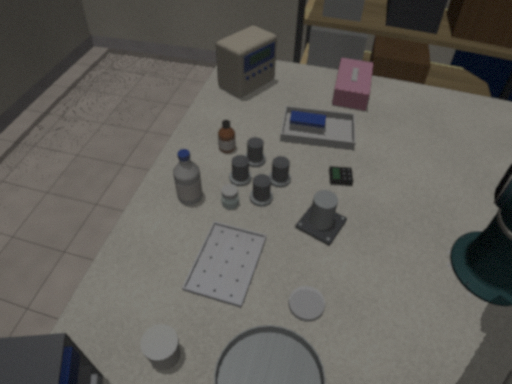

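The top view shows four sleeves at about (296,163), (326,171), (277,190) and (305,202). The gauge with the cup is at (261,251) and the instrument tray (dotted plate) at (200,183). The white tray with the slide box is at (390,228), and the dish at (115,238). The side view agrees.

```bash
python3 - <<'E'
from h import *
im=cv2.imread('pics/t0.png')
a=cv2.convertScaleAbs(cv2.resize(im[140:280,160:340],None,fx=4.4,fy=4.2,interpolation=cv2.INTER_CUBIC),alpha=1.7)
cv2.imwrite('pics/c0.png',a)
ims=cv2.imread('pics/s0.png')
b=cv2.convertScaleAbs(cv2.resize(ims[100:260,200:360],None,fx=3.7,fy=3.7,interpolation=cv2.INTER_CUBIC),alpha=1.7)
cv2.imwrite('pics/c1.png',b)
hsv=cv2.cvtColor(im,cv2.COLOR_BGR2HSV)
g=im.max(2)
for n,p in dict(a=(296,163),b=(326,171),c=(277,190),d=(305,202),gauge=(246,240),counter=(225,225),tray=(190,190),dish=(115,238),ptray=(375,215),box=(393,215),cup=(261,251)).items(): print(n,im[p[1],p[0]],hsv[p[1],p[0]])
E
```

```text
a [68 69 68] [60  4 69]
b [65 67 66] [45  8 67]
c [69 71 70] [45  7 71]
d [67 68 68] [30  4 68]
gauge [66 67 66] [60  4 67]
counter [ 99 108 107] [ 33  21 108]
tray [104 105 105] [ 30   2 105]
dish [97 99 98] [45  5 99]
ptray [106 107 106] [ 60   2 107]
box [82 43 26] [111 174  82]
cup [104 106 104] [ 60   5 106]
```

View pics/c0.png

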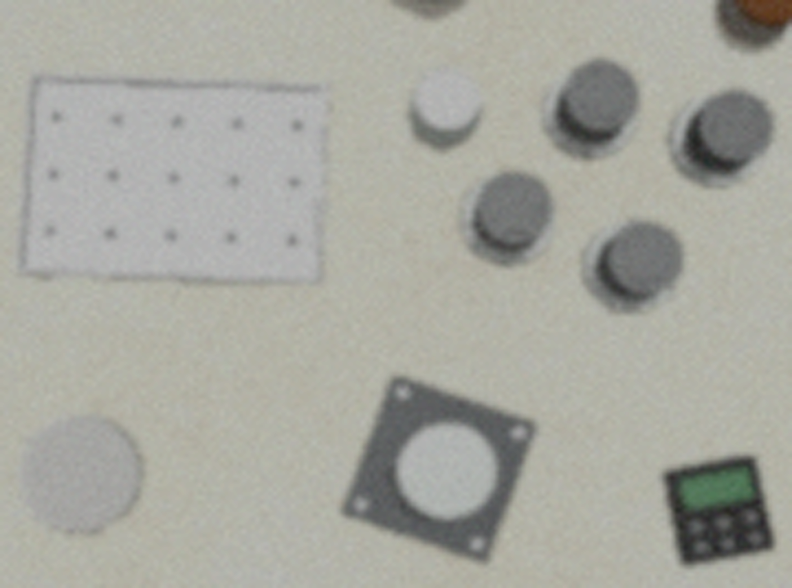

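View pics/c1.png

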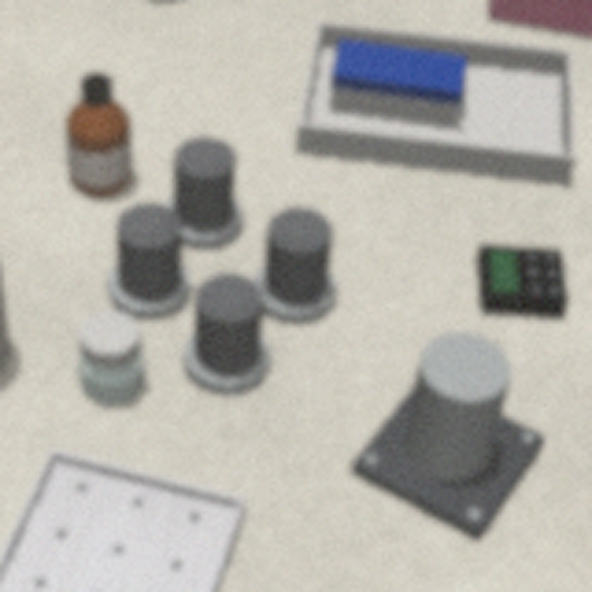

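The crop shows the four dark sleeve tops, the gauge base with the cup's bright top, and the instrument tray outline. The slide box lies at one end of the white tray.

```bash
cat >> h.py <<'E'
def comps(m,amin):
    n,l,st,c=cv2.connectedComponentsWithStats(m.astype(np.uint8)); return [(c[i],st[i],(l==i)) for i in range(1,n) if st[i][4]>amin]
def circ(m):
    c=max(cv2.findContours(m.astype(np.uint8),cv2.RETR_EXTERNAL,cv2.CHAIN_APPROX_NONE)[0],key=cv2.contourArea); return cv2.fitEllipse(cv2.convexHull(c))
def sleeves(im,z=0.07,roi=(225,345,130,225)):
    g=cv2.GaussianBlur(im,(0,0),0.8).max(2); x0,x1,y0,y1=roi; out=[]
    m=np.zeros(g.shape,bool); m[y0:y1,x0:x1]=((g>56)&(g<84)&(np.ptp(cv2.GaussianBlur(im,(0,0),1.5).astype(int),axis=2)<12))[y0:y1,x0:x1]
    m=cv2.morphologyEx(m.astype(np.uint8),cv2.MORPH_OPEN,cv2.getStructuringElement(cv2.MORPH_ELLIPSE,(7,7)))
    for c,st,mm in comps(m,80):
        e=circ(mm); out.append((np.round(plane('top',*e[0],z)[:2],4),np.round(e[0],1),np.round(e[1],1)))
    return out
E
python3 - <<'E'
from h import *
im=cv2.imread('pics/t0.png')[...,::-1]
for o in sleeves(im): print('sleeve',o)
b=cv2.GaussianBlur(im,(0,0),0.8); g=b.max(2).astype(int)
sat=np.ptp(cv2.GaussianBlur(im,(0,0),1.2).astype(int),axis=2)
def roi(m,x0,x1,y0,y1):
    o=np.zeros(m.shape,bool); o[y0:y1,x0:x1]=m[y0:y1,x0:x1]; return o
def rect(m,z,label):
    m=cv2.morphologyEx(m.astype(np.uint8),cv2.MORPH_OPEN,np.ones((3,3)))
    c,st,mm=max(comps(m,50),key=lambda t:t[1][4])
    cc=np.vstack(cv2.findContours(mm.astype(np.uint8),cv2.RETR_EXTERNAL,cv2.CHAIN_APPROX_NONE)[0])
    r=cv2.minAreaRect(cc); P=np.array([plane('top',*p,z)[:2] for p in cv2.boxPoints(r)])
    print(label,np.round(P.mean(0),4),[round(float(np.linalg.norm(P[i]-P[i-1])),3) for i in(1,2)],'ang of edges',[round(float(np.degrees(np.arctan2(*(P[i]-P[i-1])[::-1]))),1) for i in (1,2)])
rect(roi(g<86,228,290,222,280),0.012,'gauge')
rect(roi(sat<6,155,245,150,215),0.012,'itray')
rect(roi((sat<6),350,428,180,278),0.03,'ptray')
bl=im[...,2].astype(int)-im[...,0]
rect(roi(bl>22,375,410,185,245),0.04+.005,'box')
m=roi((g>88)&(sat<8),246,276,237,266); c=max(comps(m,50),key=lambda t:t[1][4]); e=circ(c[2]); print('cup',e,plane('top',*e[0],0.097))
m=roi((sat<7),70,160,195,282); c=max(comps(m,50),key=lambda t:t[1][4]); e=circ(c[2]); print('dish',e,plane('top',*e[0],0.03))
for k,p,z in(('jar',(262,163),.055),('petri',(180,252),.015),('ethanol',(260,118),.1),('reagent',(336,137),.08),('pot',(111,160),.07),('timer',(323,261),.018)): print(k,np.round(plane('top',*p,z),3))
E
```

```text
sleeve (array([ 0.6842, -0.1204]), array([296.4, 162. ]), array([15.2, 17.1]))
sleeve (array([ 0.6639, -0.2052]), array([327.1, 169.4]), array([14.8, 17.7]))
sleeve (array([ 0.6084, -0.0648]), array([276.6, 189.2]), array([16.2, 17.4]))
sleeve (array([ 0.5765, -0.1464]), array([306.4, 200.8]), array([15.4, 17.2]))
gauge [ 0.4377 -0.0191] [0.102, 0.102] ang of edges [-19.8, -109.8]
itray [0.6457 0.1573] [0.164, 0.213] ang of edges [1.5, -89.9]
ptray [ 0.5068 -0.3907] [0.168, 0.283] ang of edges [-81.8, -174.1]
box [ 0.5418 -0.3942] [0.053, 0.111] ang of edges [-84.0, -176.1]
cup ((261.1440124511719, 251.5279541015625), (20.895118713378906, 21.225162506103516), 0.44437482953071594) [ 0.44022384 -0.02119035  0.097     ]
dish ((122.25863647460938, 242.6342010498047), (84.57592010498047, 107.85913848876953), 101.30316162109375) [0.46177567 0.36662041 0.03      ]
jar [ 0.684 -0.026  0.055]
petri [0.435 0.206 0.015]
ethanol [ 0.8   -0.019  0.1  ]
reagent [ 0.753 -0.23   0.08 ]
pot [0.689 0.393 0.07 ]
timer [ 0.41  -0.199  0.018]
```

```bash
python3 - <<'E'
from h import *
im=cv2.imread('pics/t0.png')
f=lambda a:cv2.convertScaleAbs(cv2.resize(a,None,fx=4,fy=4,interpolation=cv2.INTER_CUBIC),alpha=1.7)
cv2.imwrite('pics/c2.png',np.hstack([f(im[180:280,350:430]),f(im[192:292,68:168])]))
P=[(168.2,158.3),(234.5,161.4),(233.2,207.4),(164.5,204.8)]
Q=np.array([plane('top',*p,.012)[:2] for p in P]); print(Q.mean(0),np.round(Q,3),[np.linalg.norm(Q[i]-Q[i-1]) for i in range(4)])
E
```

```text
[0.6338365  0.15248158] [[0.706 0.247]
 [0.697 0.053]
 [0.563 0.056]
 [0.57  0.254]] [np.float64(0.13621489939512513), np.float64(0.1936444783316881), np.float64(0.13438556691165404), np.float64(0.19790746126487793)]
```

View pics/c2.png

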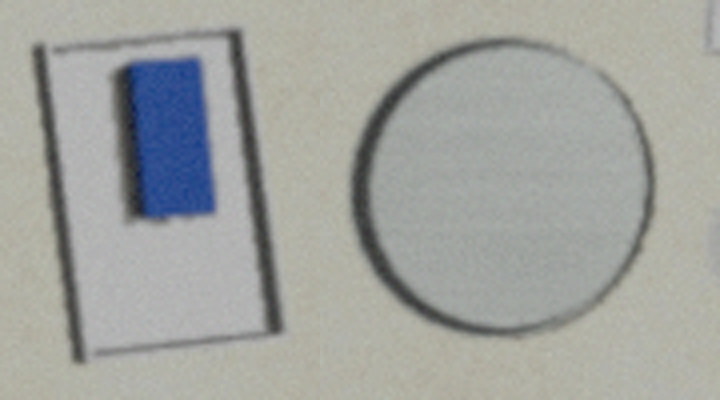

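Emit:
{"op": "move_arm", "data": {"series": [8.5, 0, 0, -4, 0, 0, -10, 8.5, 0, 0, -3, 0, 0, -10, 8.5, 0, 0, 0, 0, 0, -5.8, 8.5, 0, 0, 0, 0, 0, 0]}}

```text
time: 0.6
tool_pos: [0.2934, 0.6077, 0.3091]
tcp_rot: [-0.001, -3.141, 0.0]
wrist_force: [0.3, 0.7, -0.3]
width: 0.998
grip_force: 0.0
```

The crop shows the white tray's rim corners at about (45,46), (241,29), (283,332) and (86,358), with the blue lid inside. The dish rim is centred near (503,187).

```bash
python3 - <<'E'
from h import *
Q=np.array([plane('top',350+x/4,180+y/4,.03)[:2] for x,y in[(45,46),(241,29),(283,332),(86,358)]])
print('ptray',Q.mean(0),[np.round(np.linalg.norm(Q[i]-Q[i-1]),3) for i in range(4)],[np.degrees(np.arctan2(*(Q[a]-Q[b])[::-1])) for a,b in((0,3),(1,2))])
print('dish',plane('top',113.75,238.75,.03))
Q=np.array([plane('top',350+x/4,180+y/4,.045)[:2] for x,y in[(132,64),(200,58),(215,212),(144,217)]])
print('box',Q.mean(0),[np.round(np.linalg.norm(Q[i]-Q[i-1]),3) for i in range(4)],[np.degrees(np.arctan2(*(Q[a]-Q[b])[::-1])) for a,b in((0,3),(1,2))])
E
```

```text
ptray [ 0.50381034 -0.39418071] [np.float64(0.222), np.float64(0.145), np.float64(0.218), np.float64(0.144)] [np.float64(5.96431235042443), np.float64(5.70985477544293)]
dish [0.4725461 0.3910715 0.03     ]
box [ 0.5404295  -0.39595795] [np.float64(0.108), np.float64(0.049), np.float64(0.109), np.float64(0.051)] [np.float64(2.5507112333876507), np.float64(3.3987593625276222)]
```

Emit:
{"op": "move_arm", "data": {"series": [8.5, -1.22, -5.24, 0, 0, 0, 0, 8.5, -1.22, -5.24, 0, 0, 0, 0, 8.5, -1.22, -5.24, 0, 0, 0, 0, 8.5, -1.22, -5.24, 0, 0, 0, 0, 8.5, -1.22, -5.24, 0, 0, 0, 0]}}

```text
time: 1.23
tool_pos: [0.3543, 0.3438, 0.308]
tcp_rot: [-0.002, -3.14, 0.002]
wrist_force: [0.6, -0.5, 0.5]
width: 0.996
grip_force: 0.0
```

Emit:
{"op": "move_arm", "data": {"series": [8.5, -1.22, -5.24, 0, 0, 0, 0, 8.5, -1.22, -5.24, 0, 0, 0, 0, 8.5, -1.22, -5.24, 0, 0, 0, 0, 8.5, -1.22, -5.24, 0, 0, 0, 0, 8.5, -1.22, -5.24, 0, 0, 0, 0]}}

```text
time: 1.85
tool_pos: [0.4152, 0.0822, 0.3083]
tcp_rot: [-0.002, -3.14, 0.0]
wrist_force: [0.7, -0.2, 0.1]
width: 0.996
grip_force: 0.0
```

Emit:
{"op": "move_arm", "data": {"series": [8.5, -1.22, -5.24, 0, 0, 0, 0, 8.5, -1.22, -5.24, 0, 0, 0, 0, 8.5, 0, 0, 4, 0, 0, 0, 8.5, 0, 0, 4, 0, 0, 0, 8.5, 0, 0, 0, 0, 0, 0]}}

```text
time: 2.48
tool_pos: [0.4367, -0.0208, 0.2249]
tcp_rot: [-0.003, -3.132, -0.002]
wrist_force: [0.1, 0.1, 0.6]
width: 0.993
grip_force: 0.0
```

Emit:
{"op": "move_arm", "data": {"series": [8.5, 0, 0, 4, 0, 0, 0, 8.5, 0, 0, 4, 0, 0, 0, 8.5, 0, 0, 4, 0, 0, 0, 8.5, 0, 0, 4, 0, 0, 0, 8.5, 0, 0, 0, 0, 0, 0]}}

```text
time: 3.1
tool_pos: [0.4381, -0.0204, 0.0677]
tcp_rot: [0.0, -3.136, -0.001]
wrist_force: [0.6, -0.5, 0.8]
width: 0.994
grip_force: 0.0
```

Emit:
{"op": "move_arm", "data": {"series": [8.5, 0, 0, 0, 0, 0, 0, 5, 0, 0, 0, 0, 0, 0, 5, 0, 0, 0, 0, 0, 0, 5, 0, 0, 0, 0, 0, 0, 5, 0, 0, 0, 0, 0, 0], "grip_force": 30}}

```text
time: 3.72
tool_pos: [0.4422, -0.0211, 0.0718]
tcp_rot: [-0.0, 3.137, -0.001]
wrist_force: [-1.5, 0.0, 5.6]
width: 0.696
grip_force: 31.5
```

Emit:
{"op": "move_arm", "data": {"series": [5, 0, 0, -2, 0, 0, 0, 5, 0, 0, -4, 0, 0, 0, 5, 0, 0, -4, 0, 0, 0, 5, 0, 0, -2, 0, 0, 0, 5, 0, 0, 0, 0, 0, 0]}}

```text
time: 4.35
tool_pos: [0.442, -0.0211, 0.1921]
tcp_rot: [-0.001, 3.136, -0.001]
wrist_force: [0.0, 0.2, -1.9]
width: 0.697
grip_force: 33.5
```

Emit:
{"op": "move_arm", "data": {"series": [5, -3.8, 2.48, 0, 0, 0, 0, 5, -3.8, 2.48, 0, 0, 0, 0, 5, -3.8, 2.48, 0, 0, 0, 0, 5, -3.8, 2.48, 0, 0, 0, 0, 5, -3.8, 2.48, 0, 0, 0, 0]}}

```text
time: 4.97
tool_pos: [0.6302, 0.104, 0.1872]
tcp_rot: [0.001, -3.139, 0.001]
wrist_force: [0.2, -1.1, -2.5]
width: 0.699
grip_force: 33.5
```

Emit:
{"op": "move_arm", "data": {"series": [5, 0, 0, 0, 0, 0, 0, 5, 0, 0, 4, 0, 0, 0, 5, 0, 0, 4, 0, 0, 0, 5, 0, 0, 3, 0, 0, 0, 5, 0, 0, 0, 0, 0, 0]}}

```text
time: 5.6
tool_pos: [0.6255, 0.1022, 0.0747]
tcp_rot: [0.0, -3.132, 0.002]
wrist_force: [-0.4, -0.0, -1.3]
width: 0.695
grip_force: 33.5
```

Emit:
{"op": "move_arm", "data": {"series": [5, 0, 0, 0, 0, 0, 0, 5, 0, 0, 0.8, 0, 0, 0, 5, 0, 0, 0.6, 0, 0, 0, 5, 0, 0, 0, 0, 0, 0, 5, 0, 0, 0, 0, 0, 0]}}

```text
time: 6.22
tool_pos: [0.6302, 0.1033, 0.0654]
tcp_rot: [-0.001, 3.141, 0.0]
wrist_force: [0.1, -0.0, -2.2]
width: 0.698
grip_force: 33.5
```

```bash
python3 - <<'E'
from h import *
a=snap('side','s1.png'); s=read_state(); print(s['tool_pos'],s['wrist_force'])
cv2.imwrite('pics/s1c.png',cv2.convertScaleAbs(cv2.resize(a[120:330,150:390,::-1],None,fx=3,fy=2.8),alpha=1.6))
E
```

```text
[0.63031354 0.10325389 0.06552288] [ 0.045612    0.14474851 -1.81789573]
```

View pics/s1c.png

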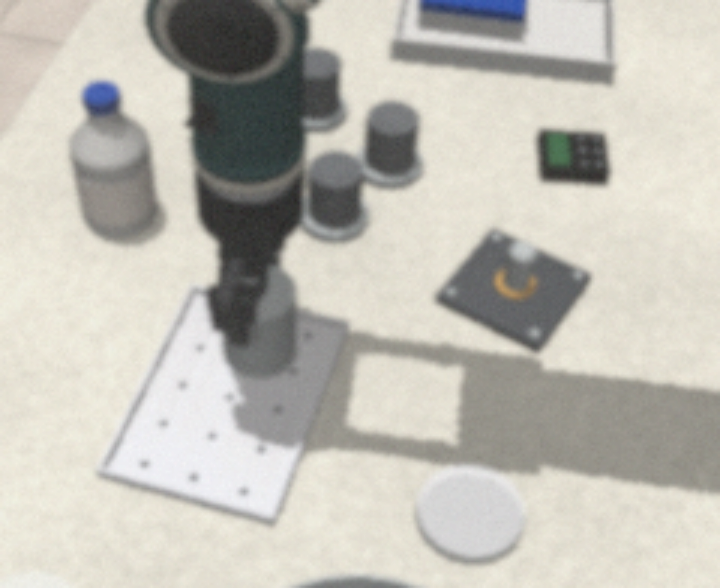

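The cup is held just above the instrument tray, and the bare pin is visible on the gauge. I'll lower until it touches.

Emit:
{"op": "move_arm", "data": {"series": [5, 0, 0, 0.2, 0, 0, 0, 5, 0, 0, 0.1, 0, 0, 0, 5, 0, 0, 0, 0, 0, 0]}}

```text
time: 6.65
tool_pos: [0.6307, 0.1033, 0.0639]
tcp_rot: [-0.001, 3.141, 0.0]
wrist_force: [-2.2, -0.3, 5.8]
width: 0.701
grip_force: 34.2
```

Emit:
{"op": "move_arm", "data": {"series": [8.5, 0, 0, 0, 0, 0, 0, 8.5, 0, 0, 0, 0, 0, 0, 8.5, 0, 0, 0, 0, 0, 0, 8.5, 0, 0, -3, 0, 0, 0, 8.5, 0, 0, -6, 0, 0, 0]}}

```text
time: 7.28
tool_pos: [0.6272, 0.1028, 0.1491]
tcp_rot: [0.001, -3.133, 0.002]
wrist_force: [1.0, 0.8, -0.0]
width: 0.996
grip_force: 0.0
```

Emit:
{"op": "move_arm", "data": {"series": [8.5, 0, 0, -6, 0, 0, 0, 8.5, 0.9, -5, 0, 0, 0, 0, 8.5, 0.9, -5, 0, 0, 0, 0, 8.5, 0.9, -5, 0, 0, 0, 0, 8.5, 0.9, -5, 0, 0, 0, 0]}}

```text
time: 7.9
tool_pos: [0.5938, -0.0982, 0.2123]
tcp_rot: [-0.001, 3.141, -0.0]
wrist_force: [-0.1, -0.8, -0.3]
width: 0.994
grip_force: 0.0
```

Emit:
{"op": "move_arm", "data": {"series": [8.5, 0.9, -5, 0, 0, 0, 0, 8.5, 0.9, -5, 0, 0, 0, 0, 8.5, 0.9, -5, 0, 0, 0, 0, 8.5, 0.9, -5, 0, 0, 0, 0, 8.5, 0.9, -5, 0, 0, 0, 0]}}

```text
time: 8.52
tool_pos: [0.5489, -0.3484, 0.2122]
tcp_rot: [-0.001, 3.141, 0.0]
wrist_force: [0.5, 0.0, -0.9]
width: 0.993
grip_force: 0.0
```

Emit:
{"op": "move_arm", "data": {"series": [8.5, 0.9, -5, 0, 0, 0, -3, 8.5, 0, 0, 5, 0, 0, 0, 8.5, 0, 0, 0, 0, 0, 0, 8.5, 0, 0, 0, 0, 0, 0, 8.5, 0, 0, 0, 0, 0, 0]}}

```text
time: 9.15
tool_pos: [0.5418, -0.3969, 0.1647]
tcp_rot: [-0.085, 3.138, -0.003]
wrist_force: [1.1, -0.2, -0.2]
width: 0.994
grip_force: 0.0
```

```bash
python3 - <<'E'
from h import *
a=snap('top','t1.png'); s=read_state(); print(s['tool_pos'],s['tcp_rot'],s['q'])
cv2.imwrite('pics/t1c.png',cv2.convertScaleAbs(cv2.resize(a[140:280,155:435,::-1],None,fx=2.8,fy=2.8),alpha=1.6))
E
```

```text
[ 0.54178541 -0.39696224  0.16473819] [-0.08474259  3.13768655 -0.003708  ] [-6.69392256e-01  3.07518132e-01  1.68946919e+00 -4.65071222e-05
  1.14097261e+00 -2.29417212e+00]
```

View pics/t1c.png

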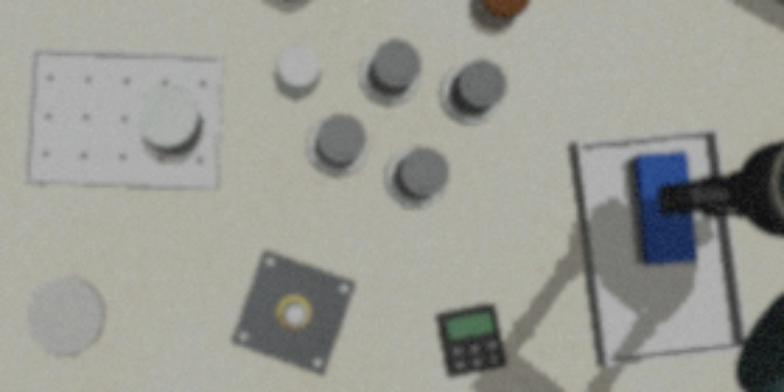

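The cup stands upright on the instrument tray at crop (170,120). The bare pin is at crop (294,314), and the gripper is above the slide box.

Emit:
{"op": "move_arm", "data": {"series": [8.5, 0, 0, 4, 0, 0, 0, 8.5, 0, 0, 4, 0, 0, 0, 8.5, 0, 0, 4, 0, 0, 0, 8.5, 0, 0, 1.5, 0, 0, 0, 8.5, 0, 0, 0, 0, 0, 0]}}

```text
time: 9.82
tool_pos: [0.5404, -0.3964, 0.0272]
tcp_rot: [0.084, -3.14, -0.001]
wrist_force: [-0.0, -0.1, 0.4]
width: 0.994
grip_force: 0.0
```

```bash
python3 - <<'E'
from h import *
im=cv2.imread('pics/t1.png')[...,::-1]
for o in sleeves(im): print('sleeve',o)
b=cv2.GaussianBlur(im,(0,0),0.6).astype(int); g=b.max(2)
yl=(b[...,0]-b[...,2]>22); yl[:240]=0; yl[265:]=0; yl[:,:250]=0; yl[:,272:]=0
c=max(comps(yl,5),key=lambda t:t[1][4]); print('ring',c[1],c[0],plane('top',*c[0],.012))
print('ring ellipse',circ(c[2]), plane('top',*circ(c[2])[0],.012))
m=(g>85)&(np.ptp(b,axis=2)<14); m[:246]=0;m[259:]=0;m[:,:254]=0;m[:,267:]=0
c=max(comps(m,5),key=lambda t:t[1][4]); print('tip',c[1],c[0],plane('top',*c[0],.062),proj('top',[.4377,-.0191,.062]))
E
```

```text
sleeve (array([ 0.6831, -0.12  ]), array([296.3, 162.4]), array([14.7, 16.5]))
sleeve (array([ 0.6639, -0.2045]), array([326.8, 169.4]), array([15. , 17.2]))
sleeve (array([ 0.608 , -0.0647]), array([276.5, 189.3]), array([16.4, 17.3]))
sleeve (array([ 0.5757, -0.1454]), array([306.1, 201.1]), array([15.7, 17.2]))
ring [254 246  12   8  31] [258.19354839 248.25806452] [ 0.44590935 -0.01550031  0.012     ]
ring ellipse ((259.3955078125, 250.0794677734375), (9.042094230651855, 11.429563522338867), 85.27345275878906) [ 0.44075353 -0.01891624  0.012     ]
tip [257 248   7   8  46] [260.         251.91304348] [ 0.43772032 -0.01919009  0.062     ] [[259.96686167 251.92064019]]
```

Emit:
{"op": "move_arm", "data": {"series": [8.5, 0, 0, 0, 0, 0, 0, 4, 0, 0, 0, 0, 0, 0, 4, 0, 0, 0, 0, 0, 0, 4, 0, 0, 0, 0, 0, 0, 4, 0, 0, 0, 0, 0, 0]}}

```text
time: 10.45
tool_pos: [0.5413, -0.3976, 0.0289]
tcp_rot: [-0.083, 3.139, -0.002]
wrist_force: [-0.5, 1.5, 6.2]
width: 0.602
grip_force: 32.8
```

Emit:
{"op": "move_arm", "data": {"series": [4, 0, 0, -2, 0, 0, 0, 4, 0, 0, -5, 0, 0, 3, 4, 0, 0, -5, 0, 0, 0, 4, 0, 0, -2, 0, 0, 0, 4, 0, 0, 0, 0, 0, 0]}}

```text
time: 11.08
tool_pos: [0.5411, -0.3974, 0.1692]
tcp_rot: [-0.001, 3.139, -0.003]
wrist_force: [-0.5, 0.2, -2.1]
width: 0.604
grip_force: 32.4
```

Emit:
{"op": "move_arm", "data": {"series": [4, -0.79, 5.08, 0, 0, 0, 0, 4, -0.79, 5.08, 0, 0, 0, 0, 4, -0.79, 5.08, 0, 0, 0, 0, 4, -0.79, 5.08, 0, 0, 0, 0, 4, -0.79, 5.08, 0, 0, 0, 0]}}

```text
time: 11.7
tool_pos: [0.5776, -0.1406, 0.1636]
tcp_rot: [0.001, -3.136, -0.003]
wrist_force: [0.1, -0.4, -1.6]
width: 0.603
grip_force: 32.5
```

Emit:
{"op": "move_arm", "data": {"series": [4, -0.79, 5.08, 0, 0, 0, 0, 4, -0.79, 5.08, 0, 0, 0, 0, 4, -0.79, 5.08, 0, 0, 0, 0, 4, -0.79, 5.08, 0, 0, 0, 0, 4, -0.79, 5.08, 0, 0, 0, 0]}}

```text
time: 12.32
tool_pos: [0.617, 0.1126, 0.1635]
tcp_rot: [0.001, -3.136, 0.001]
wrist_force: [-0.0, -0.2, -2.7]
width: 0.607
grip_force: 32.5
```

Emit:
{"op": "move_arm", "data": {"series": [4, -0.79, 5.08, 0, 0, 0, 0, 4, -0.79, 5.08, 0, 0, 0, 2, 4, 0, 0, 3, 0, 0, 0, 4, 0, 0, 0, 0, 0, 0, 4, 0, 0, 0, 0, 0, 0]}}

```text
time: 12.95
tool_pos: [0.6337, 0.212, 0.1354]
tcp_rot: [-0.055, -3.138, 0.002]
wrist_force: [-0.3, -0.9, -2.0]
width: 0.602
grip_force: 32.6
```

Emit:
{"op": "move_arm", "data": {"series": [4, -0.2, 0, 4, 0, 0, 0, 4, 0, 0, 4, 0, 0, 0, 4, 0, 0, 2, 0, 0, 0, 4, 0, 0, 0.4, 0, 0, 0, 4, 0, 0, 0, 0, 0, 0]}}

```text
time: 13.58
tool_pos: [0.638, 0.2128, 0.0346]
tcp_rot: [0.055, 3.139, 0.001]
wrist_force: [1.1, -0.7, -1.5]
width: 0.603
grip_force: 32.6
```

Emit:
{"op": "move_arm", "data": {"series": [4, 0, 0, 0, 0, 0, 0, 4, 0, 0, 0.1, 0, 0, 0, 4, 0, 0, 0, 0, 0, 0]}}

```text
time: 13.95
tool_pos: [0.6372, 0.2129, 0.0329]
tcp_rot: [0.054, 3.14, 0.0]
wrist_force: [-0.4, 0.1, -2.0]
width: 0.604
grip_force: 32.6
```

Emit:
{"op": "move_arm", "data": {"series": [4, 0, 0, 0.3, 0, 0, 0, 4, 0, 0, 0.1, 0, 0, 0, 4, 0, 0, 0, 0, 0, 0]}}

```text
time: 14.32
tool_pos: [0.6367, 0.2127, 0.0281]
tcp_rot: [-0.054, -3.141, 0.0]
wrist_force: [-0.6, -0.5, -1.6]
width: 0.598
grip_force: 32.6
```

```bash
python3 - <<'E'
from h import *
a=snap('top','t2.png'); b=snap('side','s2.png'); s=read_state(); print(s['tool_pos'],s['wrist_force'])
f=lambda x,k:cv2.convertScaleAbs(cv2.resize(x[...,::-1],k),alpha=1.6)
cv2.imwrite('pics/c3.png',np.hstack([f(a[140:240,145:255],(385,350)),f(b[200:320,170:290],(350,350))]))
E
```

```text
[0.63680079 0.21275964 0.02812415] [-0.35626625  0.12316597 -2.62002804]
```

View pics/c3.png

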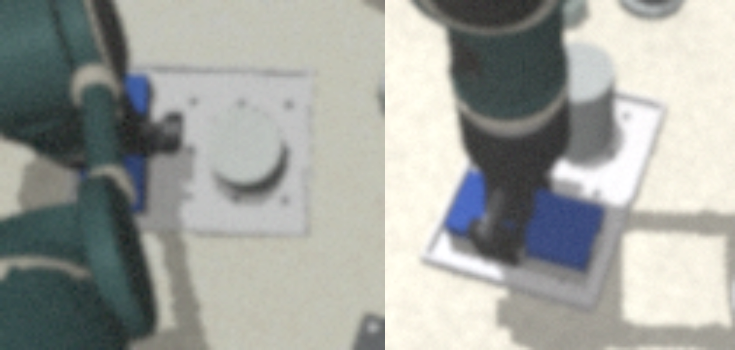

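The box sits inside the rim, clear of the cup, with roughly equal margins. I'll lower the last bit until it touches.

Emit:
{"op": "move_arm", "data": {"series": [4, 0, 0, 0.1, 0, 0, 0, 4, 0, 0, 0.1, 0, 0, 0, 4, 0, 0, 0, 0, 0, 0]}}

```text
time: 14.8
tool_pos: [0.6369, 0.2128, 0.0279]
tcp_rot: [-0.054, -3.141, 0.0]
wrist_force: [-4.8, -1.1, 8.6]
width: 0.603
grip_force: 33.7
```

Emit:
{"op": "move_arm", "data": {"series": [8.5, 0, 0, 0, 0, 0, 0, 8.5, 0, 0, 0, 0, 0, 0, 8.5, 0, 0, 0, 0, 0, 0, 8.5, 0, 0, -3, 0, 0, 0, 8.5, 0, 0, -6, 0, 0, 0]}}

```text
time: 15.42
tool_pos: [0.6339, 0.2118, 0.1129]
tcp_rot: [-0.054, -3.133, 0.004]
wrist_force: [1.3, 0.2, -0.7]
width: 0.998
grip_force: 0.0
```

Emit:
{"op": "move_arm", "data": {"series": [8.5, 0, 0, -6, 0, 0, 0, 8.5, 0, 0, -3, 0, 0, -2, 8.5, 1.0, -6, 0, 0, 0, 0, 8.5, 1.0, -6, 0, 0, 0, 0, 8.5, 1.0, -6, 0, 0, 0, 0]}}

```text
time: 16.05
tool_pos: [0.6066, 0.0313, 0.2063]
tcp_rot: [-0.002, 3.141, -0.0]
wrist_force: [0.6, 0.6, 1.0]
width: 0.996
grip_force: 0.0
```

```bash
cat >> h.py <<'E'
from scipy.optimize import least_squares
def sl2(im,z=0.07,centres=None):
    """refine each sleeve: outward arc of the dark blob, circle radius 24 mm at z"""
    g=cv2.resize(cv2.GaussianBlur(im,(0,0),0.6),None,fx=4,fy=4,interpolation=cv2.INTER_CUBIC).max(2).astype(int); out=[]
    o=-cal('top')[2].T@cal('top')[3]
    for P,uv,_ in (centres or sleeves(im,z)):
        uv=np.asarray(uv); nad=proj('top',[[o[0],o[1],0.0]])[0]; d=(uv-nad)/np.linalg.norm(uv-nad); pts=[]
        for a in np.radians(np.arange(-80,81,8)):
            e=np.array([[np.cos(a),-np.sin(a)],[np.sin(a),np.cos(a)]])@d
            for r in np.arange(5,13,.1):
                q=(uv+r*e+.5)*4-.5
                if g[int(round(q[1])),int(round(q[0]))]>87: pts.append(plane('top',*(uv+r*e),z)[:2]); break
        pts=np.array(pts)
        f=least_squares(lambda p:np.hypot(*(pts-p).T)-.024,P,loss='soft_l1',f_scale=.001)
        f3=least_squares(lambda p:np.hypot(*(pts-p[:2]).T)-p[2],[*P,.024],loss='soft_l1',f_scale=.001)
        out.append((np.round(f.x,4),np.round(f3.x,4),len(pts),round(float(np.abs(f.fun).mean()),4)))
    return out
E
python3 - <<'E'
from h import *
for f in('t0','t1'):
    for o in sl2(cv2.imread(f'pics/{f}.png')[...,::-1]): print(o)
E
```

```text
(array([ 0.6837, -0.1196]), array([ 0.6831, -0.1192,  0.0246]), 21, 0.0003)
(array([ 0.6638, -0.205 ]), array([ 0.6635, -0.2046,  0.0244]), 21, 0.0003)
(array([ 0.6092, -0.0647]), array([ 0.6089, -0.0645,  0.0243]), 21, 0.0003)
(array([ 0.5763, -0.146 ]), array([ 0.5756, -0.1446,  0.0253]), 21, 0.0004)
(array([ 0.6831, -0.1196]), array([ 0.683 , -0.1196,  0.0241]), 21, 0.0004)
(array([ 0.6632, -0.2043]), array([ 0.6632, -0.2043,  0.0239]), 21, 0.0003)
(array([ 0.6088, -0.0644]), array([ 0.6093, -0.0647,  0.0235]), 21, 0.0003)
(array([ 0.5759, -0.1454]), array([ 0.5755, -0.1448,  0.0246]), 21, 0.0004)
```

Emit:
{"op": "move_arm", "data": {"series": [8.5, 1.0, -6, 0, 0, 0, 0, 8.5, 1.0, -6, 0, 0, 0, 0, 8.5, 1.0, -5.7, 0, 0, 0, 0, 8.5, 0, 0, 4, 0, 0, 0, 8.5, 0, 0, 0, 0, 0, 0]}}

```text
time: 16.68
tool_pos: [0.5739, -0.1443, 0.1627]
tcp_rot: [-0.002, -3.134, -0.004]
wrist_force: [0.4, 0.9, -0.2]
width: 0.998
grip_force: 0.0
```

```bash
python3 - <<'E'
from h import *
a=snap('top','t3.png'); s=read_state(); print(s['tool_pos'])
cv2.imwrite('pics/t3c.png',cv2.convertScaleAbs(cv2.resize(a[140:280,155:375,::-1],None,fx=3.3,fy=3.3),alpha=1.6))
E
```

```text
[ 0.57547257 -0.14402355  0.16462568]
```

View pics/t3c.png

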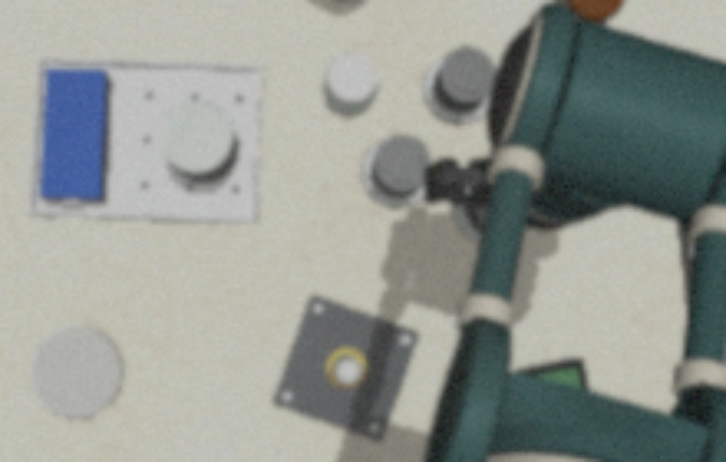

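The box and cup both stand on the instrument tray. The gripper is over sleeve D.

Emit:
{"op": "move_arm", "data": {"series": [8.5, 0, -0.1, 4, 0, 0, 0, 8.5, 0, 0, 4, 0, 0, 0, 8.5, 0, 0, 3.8, 0, 0, 0, 8.5, 0, 0, 0, 0, 0, 0, 8.5, 0, 0, 0, 0, 0, 0]}}

```text
time: 17.35
tool_pos: [0.5789, -0.1451, 0.0505]
tcp_rot: [-0.003, 3.139, -0.001]
wrist_force: [-0.3, 0.7, -0.1]
width: 0.998
grip_force: 0.0
```

Emit:
{"op": "move_arm", "data": {"series": [4, 0, 0, 0, 0, 0, 0, 4, 0, 0, 0, 0, 0, 0, 4, 0, 0, 0, 0, 0, 0, 4, 0, 0, 0, 0, 0, 0, 4, 0, 0, 0, 0, 0, 0]}}

```text
time: 17.98
tool_pos: [0.5784, -0.1457, 0.0505]
tcp_rot: [-0.001, 3.139, -0.001]
wrist_force: [-1.2, 0.2, 5.9]
width: 0.555
grip_force: 30.6
```

Emit:
{"op": "move_arm", "data": {"series": [4, 0, 0, -2, 0, 0, 0, 4, 0, 0, -5, 0, 0, 0, 4, 0, 0, -4, 0, 0, 0, 4, 0, 0, 0, 0, 0, 0, 4, 3.45, 3.16, 0, 0, 0, 0]}}

```text
time: 18.6
tool_pos: [0.5442, -0.1148, 0.1594]
tcp_rot: [0.002, 3.138, -0.002]
wrist_force: [-0.6, 0.5, -1.7]
width: 0.556
grip_force: 31.7
```

Emit:
{"op": "move_arm", "data": {"series": [4, 3.45, 3.16, 0, 0, 0, 0, 4, 3.45, 3.16, 0, 0, 0, 0, 4, 3.45, 3.16, 0, 0, 0, 0, 4, 0, 0, 0, 0, 0, 0, 4, 0, 0, 0, 0, 0, 0]}}

```text
time: 19.23
tool_pos: [0.4389, -0.019, 0.1581]
tcp_rot: [-0.002, 3.141, -0.001]
wrist_force: [0.1, -0.1, -0.5]
width: 0.555
grip_force: 31.8
```

```bash
python3 - <<'E'
from h import *
a=snap('top','t4.png'); b=snap('side','s4.png'); s=read_state(); print(s['tool_pos'],s['wrist_force'])
f=lambda x,k:cv2.convertScaleAbs(cv2.resize(x[...,::-1],k),alpha=1.6)
cv2.imwrite('pics/c4.png',np.hstack([f(a[200:290,210:310],(400,360)),f(b[150:250,270:370],(360,360))]))
E
```

```text
[ 0.43971195 -0.01945127  0.15840116] [ 0.07229222 -0.48938851 -0.78039014]
```

View pics/c4.png

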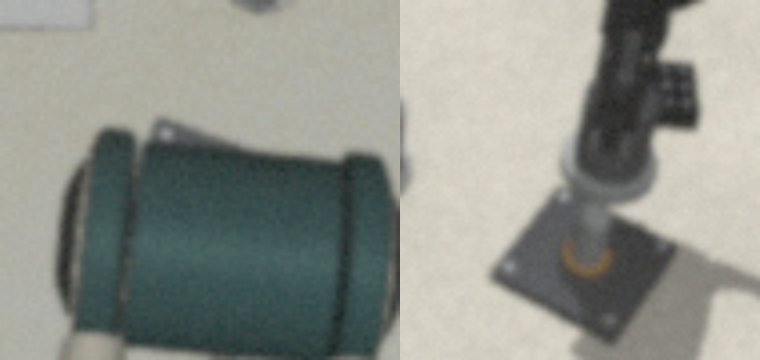

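The sleeve hangs upright over the pin. In the side crop, its collar spans columns 560 to 657 with its bottom at row 203.

```bash
python3 - <<'E'
from h import *
im=cv2.imread('pics/s4.png')[...,::-1]
t=np.linspace(0,2*np.pi,73)
s=read_state()['tool_pos']; z=s[2]-.0505
for dx,dy in((-.0025,0),(0,0),(-.005,0),(-.0025,.003)):
    c=np.array([s[0]+dx,s[1]+dy])
    P=np.vstack([np.c_[c[0]+.032*np.cos(t),c[1]+.032*np.sin(t),np.full(73,zz)] for zz in(z,z+.012)])
    q=proj('side',P); print(dx,dy,q.min(0).round(1),q.max(0).round(1))
b=cv2.GaussianBlur(im,(0,0),.6).max(2).astype(int)
for v in range(186,204,3): print(v,b[v,305:346])
print('col',[b[v,328] for v in range(186,222)])
E
```

```text
-0.0025 0 [313.3 183.2] [341.  206.7]
0 0 [312.3 183. ] [340.  206.5]
-0.005 0 [314.3 183.4] [342.1 207. ]
-0.0025 0.003 [313.1 184.1] [340.9 207.7]
186 [135 134 132 133 135 135 135 135 135 133 133 130 124 110  88  62  45  41
  46  47  42  35  33  30  29  32  34  35  36  35  38  41  42  44  55  77
  98 109 114 113 108]
189 [133 132 132 132 132 133 133 132 131 128 122 116 108  91  68  49  43  45
  49  49  42  36  31  31  33  37  43  48  48  45  42  42  43  51  77 107
 125 131 133 133 133]
192 [132 132 132 133 133 133 132 132 128 120 112 108 101  83  59  45  42  44
  44  44  42  39  38  38  39  42  47  49  47  42  40  41  45  53  70  96
 119 130 132 131 132]
195 [134 134 134 134 135 134 134 131 123 108  99  98  94  80  60  47  42  40
  41  41  42  44  44  44  44  46  44  42  41  42  43  43  47  58  70  84
 102 121 130 132 133]
198 [134 135 134 135 135 132 132 131 125 112  96  85  83  80  72  66  59  53
  47  45  45  44  44  43  42  43  43  42  44  45  48  55  64  72  78  88
 108 124 130 133 133]
201 [133 134 134 133 133 132 129 123 115 107  99  86  74  65  64  66  68  69
  69  68  66  63  62  60  60  60  60  61  64  68  71  71  71  75  89 109
 124 130 132 131 131]
col [np.int64(30), np.int64(31), np.int64(30), np.int64(31), np.int64(31), np.int64(36), np.int64(38), np.int64(40), np.int64(42), np.int64(44), np.int64(44), np.int64(43), np.int64(43), np.int64(46), np.int64(53), np.int64(60), np.int64(67), np.int64(70), np.int64(68), np.int64(69), np.int64(77), np.int64(87), np.int64(87), np.int64(78), np.int64(68), np.int64(62), np.int64(57), np.int64(52), np.int64(48), np.int64(46), np.int64(47), np.int64(45), np.int64(48), np.int64(54), np.int64(58), np.int64(60)]
```

Emit:
{"op": "move_arm", "data": {"series": [4, 0, 0, 2, 0, 0, 0, 4, 0, 0, 1.5, 0, 0, 0, 4, 0, 0, 0, 0, 0, 0, 4, 0, 0, 0.4, 0, 0, 0, 4, 0, 0, 0, 0, 0, 0]}}

```text
time: 19.95
tool_pos: [0.4393, -0.019, 0.1195]
tcp_rot: [-0.001, 3.141, -0.0]
wrist_force: [0.5, -0.0, -1.3]
width: 0.557
grip_force: 31.8
```

Emit:
{"op": "move_arm", "data": {"series": [4, 0, 0, 0.4, 0, 0, 0, 4, 0, 0, 0.3, 0, 0, 0, 4, 0, 0, 0.3, 0, 0, 0, 4, 0, 0, 0, 0, 0, 0]}}

```text
time: 20.45
tool_pos: [0.4408, -0.0189, 0.1123]
tcp_rot: [-0.001, 3.139, -0.0]
wrist_force: [-5.0, 1.1, 15.7]
width: 0.558
grip_force: 33.1
```

Emit:
{"op": "move_arm", "data": {"series": [4, 0, 0, 0, 0, 0, 0, 4, 0, 0, -0.2, 0, 0, 0, 4, 0, 0, 0, 0, 0, 0, 4, 0, 0, -3, 0, 0, 0, 4, 0, 0, -4, 0, 0, 0]}}

```text
time: 21.08
tool_pos: [0.4374, -0.0188, 0.1801]
tcp_rot: [0.001, -3.137, -0.001]
wrist_force: [0.8, -0.3, -2.1]
width: 0.557
grip_force: 31.8
```

Emit:
{"op": "move_arm", "data": {"series": [4, -0.99, 5.12, 0, 0, 0, 0, 4, -0.99, 5.12, 0, 0, 0, 0, 4, -0.99, 5.12, 0, 0, 0, 0, 4, -0.99, 5.12, 0, 0, 0, 0, 4, -0.99, 5.12, 0, 0, 0, 0]}}

```text
time: 21.7
tool_pos: [0.4882, 0.2387, 0.1805]
tcp_rot: [0.001, -3.141, 0.001]
wrist_force: [0.7, -0.8, -1.5]
width: 0.557
grip_force: 31.8
```

Emit:
{"op": "move_arm", "data": {"series": [4, -0.99, 5.12, 0, 0, 0, 0, 4, -0.99, 5.12, 0, 0, 0, 0, 4, -0.99, 5.12, 0, 0, 0, 0, 4, 0, 0, 3, 0, 0, 0, 4, 0, 0, 0, 0, 0, 0]}}

```text
time: 22.32
tool_pos: [0.5154, 0.3896, 0.147]
tcp_rot: [0.003, -3.135, 0.008]
wrist_force: [-0.5, -0.4, -2.2]
width: 0.558
grip_force: 32.0
```

Emit:
{"op": "move_arm", "data": {"series": [4, 0, 0, 4, 0, 0, 0, 4, 0, 0, 3.5, 0, 0, 0, 4, 0, 0, 1.2, 0, 0, 0, 4, 0, 0, 0, 0, 0, 0, 4, 0, 0, 0, 0, 0, 0]}}

```text
time: 22.95
tool_pos: [0.5194, 0.3914, 0.0664]
tcp_rot: [-0.0, 3.139, 0.003]
wrist_force: [-0.5, 0.3, -1.3]
width: 0.558
grip_force: 32.0
```

Emit:
{"op": "move_arm", "data": {"series": [4, 0, 0, 0.2, 0, 0, 0, 4, 0, 0, 0.2, 0, 0, 0, 4, 0, 0, 0.1, 0, 0, 0, 4, 0, 0, 0, 0, 0, 0]}}

```text
time: 23.45
tool_pos: [0.5178, 0.3906, 0.0592]
tcp_rot: [0.001, -3.141, 0.0]
wrist_force: [0.1, 0.6, -2.0]
width: 0.556
grip_force: 32.0
```

Emit:
{"op": "move_arm", "data": {"series": [4, 0, 0, 0.3, 0, 0, 0, 4, 0, 0, 0.2, 0, 0, 0, 4, 0, 0, 0, 0, 0, 0, 4, 0, 0, 0, 0, 0, 0]}}

```text
time: 23.95
tool_pos: [0.5178, 0.3907, 0.0546]
tcp_rot: [0.001, -3.141, 0.0]
wrist_force: [-2.4, -0.6, 3.1]
width: 0.555
grip_force: 32.4
```

Emit:
{"op": "move_arm", "data": {"series": [8.5, 0, 0, 0, 0, 0, 0, 8.5, 0, 0, 0, 0, 0, 0, 8.5, 0, 0, 0, 0, 0, 0, 8.5, 0, 0, -3, 0, 0, 0, 8.5, 0, 0, -6, 0, 0, 0]}}

```text
time: 24.58
tool_pos: [0.5156, 0.389, 0.1412]
tcp_rot: [0.001, -3.135, 0.007]
wrist_force: [1.0, 1.3, -0.2]
width: 0.993
grip_force: 0.0
```

Emit:
{"op": "move_arm", "data": {"series": [8.5, 0, 0, -6, 0, 0, 0, 8.5, -1, -5, 0, 0, 0, 0, 8.5, -1, -5, 0, 0, 0, 0, 8.5, -1, -5, 0, 0, 0, 0, 8.5, 0, 0, 0, 0, 0, 0]}}

```text
time: 25.2
tool_pos: [0.5487, 0.2375, 0.2043]
tcp_rot: [0.006, 3.141, -0.001]
wrist_force: [0.5, 1.3, -0.9]
width: 0.992
grip_force: 0.0
```

```bash
python3 - <<'E'
from h import *
a=snap('top','t5.png'); s=read_state(); print(s['tool_pos'])
for o in sl2(a): print(o)
for o in sl2(a,.074,sleeves(a,.074,(75,155,195,285))): print('dish',o)
E
```

```text
[0.54843968 0.23927033 0.20437243]
(array([ 0.682 , -0.1188]), array([ 0.6831, -0.1195,  0.023 ]), 21, 0.0005)
(array([ 0.6626, -0.2032]), array([ 0.6634, -0.2042,  0.023 ]), 21, 0.0004)
(array([ 0.6073, -0.0635]), array([ 0.609 , -0.0646,  0.0224]), 21, 0.0006)Traceback (most recent call last):
  File "<stdin>", line 4, in <module>
  File "h.py", line 40, in sl2
    f=least_squares(lambda p:np.hypot(*(pts-p).T)-.024,P,loss='soft_l1',f_scale=.001)
    return func(*args, **kwargs)
    vector_fun = VectorFunction(
        fun_wrapped,
    ...<6 lines>...
        workers=workers
    )
    self._update_fun()
    ~~~~~~~~~~~~~~~~^^
    self.f = self.fun_wrapped(xp_copy(self.x))
             ~~~~~~~~~~~~~~~~^^^^^^^^^^^^^^^^^
    return np.atleast_1d(self.fun(x))
                         ~~~~~~~~^^^
    return self.f(x, *self.args, **self.kwargs)
           ~~~~~~^^^^^^^^^^^^^^^^^^^^^^^^^^^^^^
  File "h.py", line 40, in <lambda>
    f=least_squares(lambda p:np.hypot(*(pts-p).T)-.024,P,loss='soft_l1',f_scale=.001)
                                        ~~~^~
ValueError: operands could not be broadcast together with shapes (0,) (2,)
```

Emit:
{"op": "move_arm", "data": {"series": [8.5, -1.01, -5.07, 0, 0, 0, 0, 8.5, -1.01, -5.07, 0, 0, 0, 0, 8.5, -1.01, -5.07, 0, 0, 0, 0, 8.5, -1.01, -5.07, 0, 0, 0, 0, 8.5, -1.01, -5.07, 0, 0, 0, 0]}}

```text
time: 25.88
tool_pos: [0.5993, -0.0129, 0.2043]
tcp_rot: [-0.003, 3.141, 0.001]
wrist_force: [-0.4, 0.8, 0.5]
width: 0.999
grip_force: 0.0
```

Emit:
{"op": "move_arm", "data": {"series": [8.5, -1.0, -5.05, 0, 0, 0, 0, 8.5, 0, 0, 3, 0, 0, 0, 8.5, 0, 0, 0, 0, 0, 0, 8.5, 0, 0, 0, 0, 0, 0]}}

```text
time: 26.38
tool_pos: [0.609, -0.062, 0.1746]
tcp_rot: [0.003, -3.142, -0.001]
wrist_force: [-0.6, 0.4, -0.1]
width: 0.996
grip_force: 0.0
```

Down 12.6 cm, with a y correction of −0.25 cm.

Emit:
{"op": "move_arm", "data": {"series": [8.5, 0, -0.25, 4, 0, 0, 0, 8.5, 0, 0, 4, 0, 0, 0, 8.5, 0, 0, 3.5, 0, 0, 0, 8.5, 0, 0, 1, 0, 0, 0, 8.5, 0, 0, 0, 0, 0, 0]}}

```text
time: 27.0
tool_pos: [0.6093, -0.0651, 0.0499]
tcp_rot: [-0.002, 3.141, -0.0]
wrist_force: [-0.2, -0.3, 0.8]
width: 0.992
grip_force: 0.0
```

Emit:
{"op": "move_arm", "data": {"series": [8.5, 0, 0, 0, 0, 0, 0, 8.5, 0, 0, 0, 0, 0, 0]}}

```text
time: 27.25
tool_pos: [0.6102, -0.0659, 0.0512]
tcp_rot: [-0.001, 3.138, -0.001]
wrist_force: [0.1, 0.4, -0.2]
width: 0.996
grip_force: 0.0
```

Emit:
{"op": "move_arm", "data": {"series": [4, 0, 0, 0, 0, 0, 0, 4, 0, 0, 0, 0, 0, 0, 4, 0, 0, 0, 0, 0, 0, 4, 0, 0, 0, 0, 0, 0, 4, 0, 0, 0, 0, 0, 0]}}

```text
time: 27.88
tool_pos: [0.609, -0.0658, 0.0499]
tcp_rot: [-0.001, 3.141, -0.0]
wrist_force: [-2.3, 0.9, 5.6]
width: 0.559
grip_force: 31.0
```

Emit:
{"op": "move_arm", "data": {"series": [4, 0, 0, -2, 0, 0, 0, 4, 0, 0, -5, 0, 0, 0, 4, 0, 0, -4, 0, 0, 0, 4, 0, 0, 0, 0, 0, 0, 4, 0, 0, 0, 0, 0, 0]}}

```text
time: 28.5
tool_pos: [0.6082, -0.0657, 0.159]
tcp_rot: [0.001, -3.141, -0.0]
wrist_force: [-0.2, -0.7, -2.1]
width: 0.556
grip_force: 31.5
```

Emit:
{"op": "move_arm", "data": {"series": [4, 4.26, 1.16, 0, 0, 0, 0, 4, 4.26, 1.16, 0, 0, 0, 0, 4, 4.26, 1.16, 0, 0, 0, 0, 4, 4.26, 1.16, 0, 0, 0, 0, 4, 0, 0, 0, 0, 0, 0]}}

```text
time: 29.12
tool_pos: [0.433, -0.0185, 0.1561]
tcp_rot: [0.002, -3.134, -0.001]
wrist_force: [0.6, -0.6, -0.9]
width: 0.559
grip_force: 31.5
```

Emit:
{"op": "move_arm", "data": {"series": [4, 0, 0, 2, 0, 0, 0, 4, 0, 0, 1, 0, 0, 0, 4, 0, 0, 0, 0, 0, 0, 4, 0, 0, 0, 0, 0, 0]}}

```text
time: 29.62
tool_pos: [0.4387, -0.0195, 0.1293]
tcp_rot: [0.001, -3.141, -0.0]
wrist_force: [-0.4, -0.2, -1.9]
width: 0.554
grip_force: 31.5
```

Aligned. Mouth at about 0.079; lowering gently past the tip (0.062).

Emit:
{"op": "move_arm", "data": {"series": [4, 0, 0, 0.7, 0, 0, 0, 4, 0, 0, 0.4, 0, 0, 0, 4, 0, 0, 0.4, 0, 0, 0, 4, 0, 0, 0.4, 0, 0, 0, 4, 0, 0, 0, 0, 0, 0]}}

```text
time: 30.25
tool_pos: [0.4392, -0.0195, 0.1117]
tcp_rot: [-0.001, 3.14, -0.0]
wrist_force: [-3.5, 0.5, 7.9]
width: 0.557
grip_force: 32.3
```

Emit:
{"op": "move_arm", "data": {"series": [4, 0, 0, 0.3, 0, 0, 0, 4, 0, 0, 0, 0, 0, 0]}}

```text
time: 30.5
tool_pos: [0.4412, -0.0195, 0.1112]
tcp_rot: [-0.001, 3.136, -0.0]
wrist_force: [-3.4, 0.9, 20.7]
width: 0.554
grip_force: 33.3
```

Emit:
{"op": "move_arm", "data": {"series": [4, 0, 0, -0.3, 0, 0, 0, 4, 0, 0, 0, 0, 0, 0, 4, 0, 0, 0, 0, 0, 0, 4, 0, 0, -3, 0, 0, 0, 4, 0, 0, -4, 0, 0, 0]}}

```text
time: 31.12
tool_pos: [0.4366, -0.0193, 0.179]
tcp_rot: [0.001, -3.137, -0.001]
wrist_force: [0.8, 0.2, -1.6]
width: 0.553
grip_force: 31.7
```

Emit:
{"op": "move_arm", "data": {"series": [4, 0.14, 5.12, 0, 0, 0, 0, 4, 0.14, 5.12, 0, 0, 0, 0, 4, 0.14, 5.12, 0, 0, 0, 0, 4, 0.14, 5.12, 0, 0, 0, 0, 4, 0.14, 5.12, 0, 0, 0, 0]}}

```text
time: 31.75
tool_pos: [0.4305, 0.238, 0.1795]
tcp_rot: [0.001, -3.141, 0.001]
wrist_force: [0.4, -0.5, -1.6]
width: 0.553
grip_force: 31.7
```

Emit:
{"op": "move_arm", "data": {"series": [4, 0.14, 5.12, 0, 0, 0, 0, 4, 0.14, 5.12, 0, 0, 0, 0, 4, 0.14, 5.16, 0, 0, 0, 0, 4, 0, 0, 3, 0, 0, 0, 4, 0, 0, 0, 0, 0, 0]}}

```text
time: 32.38
tool_pos: [0.4243, 0.3892, 0.1464]
tcp_rot: [0.003, -3.136, 0.008]
wrist_force: [0.6, 0.7, -1.8]
width: 0.56
grip_force: 31.9
```

Emit:
{"op": "move_arm", "data": {"series": [4, 0, 0, 4, 0, 0, 0, 4, 0, 0, 3.5, 0, 0, 0, 4, 0, 0, 0.6, 0, 0, 0, 4, 0, 0, 0, 0, 0, 0, 4, 0, 0, 0, 0, 0, 0]}}

```text
time: 33.0
tool_pos: [0.4283, 0.3914, 0.0714]
tcp_rot: [-0.0, 3.139, 0.004]
wrist_force: [-0.6, -0.4, -1.5]
width: 0.555
grip_force: 31.9
```

Emit:
{"op": "move_arm", "data": {"series": [4, 0, 0, 0.8, 0, 0, 0, 4, 0, 0, 0.5, 0, 0, 0, 4, 0, 0, 0.3, 0, 0, 0, 4, 0, 0, 0, 0, 0, 0, 4, 0, 0, 0, 0, 0, 0]}}

```text
time: 33.62
tool_pos: [0.4263, 0.3905, 0.0542]
tcp_rot: [0.001, -3.14, 0.001]
wrist_force: [-3.3, -2.2, 7.0]
width: 0.557
grip_force: 32.6
```

Emit:
{"op": "move_arm", "data": {"series": [4, 0, 0, 0.2, 0, 0, 0, 4, 0, 0, 0, 0, 0, 0, 4, 0, 0, 0, 0, 0, 0]}}

```text
time: 34.0
tool_pos: [0.4262, 0.3906, 0.054]
tcp_rot: [0.001, -3.14, 0.001]
wrist_force: [-8.6, -5.6, 18.3]
width: 0.561
grip_force: 33.5
```

Emit:
{"op": "move_arm", "data": {"series": [8.5, 0, 0, 0, 0, 0, 0, 8.5, 0, 0, 0, 0, 0, 0, 8.5, 0, 0, 0, 0, 0, 0, 8.5, 0, 0, -3, 0, 0, 0, 8.5, 0, 0, -6, 0, 0, 0]}}

```text
time: 34.62
tool_pos: [0.4246, 0.3886, 0.1383]
tcp_rot: [0.001, -3.135, 0.008]
wrist_force: [0.7, 1.0, -0.6]
width: 0.991
grip_force: 0.0
```

Emit:
{"op": "move_arm", "data": {"series": [8.5, 0, 0, -6, 0, 0, 0, 8.5, -2.5, -5, 0, 0, 0, 0, 8.5, -2.5, -5, 0, 0, 0, 0, 8.5, -2.5, -5, 0, 0, 0, 0, 8.5, 0, 0, 0, 0, 0, 0]}}

```text
time: 35.25
tool_pos: [0.5033, 0.2374, 0.201]
tcp_rot: [0.007, 3.141, -0.002]
wrist_force: [-0.3, 0.6, 0.2]
width: 0.995
grip_force: 0.0
```

```bash
python3 - <<'E'
from h import *
a=snap('top','t6.png'); s=read_state(); print(s['tool_pos'])
for o in sl2(a): print(o)
E
```

```text
[0.50255428 0.2390235  0.20093627]
(array([ 0.6825, -0.1191]), array([ 0.6832, -0.1196,  0.0233]), 21, 0.0004)
(array([ 0.6629, -0.2039]), array([ 0.6636, -0.2048,  0.0231]), 21, 0.0005)
```

View pics/t6.png

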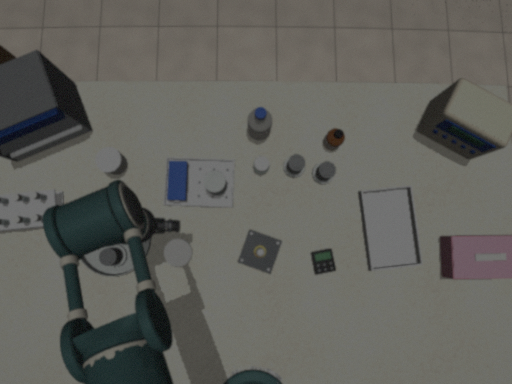

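The arm is near the dish with one sleeve standing there. The remaining sleeves are unmoved at (296,163) and (326,171), and the cup and box are fine.

Emit:
{"op": "move_arm", "data": {"series": [8.5, -2.58, -5.12, 0, 0, 0, 0, 8.5, -2.58, -5.12, 0, 0, 0, 0, 8.5, -2.58, -5.12, 0, 0, 0, 0, 8.5, -2.58, -5.12, 0, 0, 0, 0, 8.5, -2.58, -5.12, 0, 0, 0, 0]}}

```text
time: 35.92
tool_pos: [0.6318, -0.0151, 0.201]
tcp_rot: [0.003, -3.141, -0.001]
wrist_force: [0.8, -0.6, 0.1]
width: 0.999
grip_force: 0.0
```

Emit:
{"op": "move_arm", "data": {"series": [8.5, -2.58, -5.12, 0, 0, 0, 0, 8.5, -2.58, -5.12, 0, 0, 0, 0, 8.5, 0, 0, 3, 0, 0, 0, 8.5, 0, 0, 0, 0, 0, 0, 8.5, 0, 0, 0, 0, 0, 0]}}

```text
time: 36.55
tool_pos: [0.6827, -0.1161, 0.1713]
tcp_rot: [0.003, -3.141, -0.001]
wrist_force: [0.1, -0.3, 0.5]
width: 0.993
grip_force: 0.0
```

Emit:
{"op": "move_arm", "data": {"series": [8.5, 0, -0.3, 4, 0, 0, 0, 8.5, 0, 0, 4, 0, 0, 0, 8.5, 0, 0, 3.5, 0, 0, 0, 8.5, 0, 0, 0.6, 0, 0, 0, 8.5, 0, 0, 0, 0, 0, 0]}}

```text
time: 37.17
tool_pos: [0.6836, -0.1201, 0.0517]
tcp_rot: [-0.003, 3.14, -0.0]
wrist_force: [0.3, 0.2, -0.8]
width: 0.998
grip_force: 0.0
```

Emit:
{"op": "move_arm", "data": {"series": [8.5, 0, 0, 0, 0, 0, 0, 8.5, 0, 0, 0, 0, 0, 0]}}

```text
time: 37.42
tool_pos: [0.6842, -0.1209, 0.0525]
tcp_rot: [-0.001, 3.138, -0.001]
wrist_force: [0.3, 0.3, -0.4]
width: 0.996
grip_force: 0.0
```

Emit:
{"op": "move_arm", "data": {"series": [4, 0, 0, 0, 0, 0, 0, 4, 0, 0, 0, 0, 0, 0, 4, 0, 0, 0, 0, 0, 0, 4, 0, 0, 0, 0, 0, 0, 4, 0, 0, 0, 0, 0, 0]}}

```text
time: 38.05
tool_pos: [0.683, -0.1209, 0.0509]
tcp_rot: [-0.001, 3.141, -0.0]
wrist_force: [-0.8, -0.2, 4.4]
width: 0.554
grip_force: 31.6
```

Emit:
{"op": "move_arm", "data": {"series": [4, 0, 0, -2, 0, 0, 0, 4, 0, 0, -5, 0, 0, 0, 4, 0, 0, -4, 0, 0, 0, 4, 0, 0, 0, 0, 0, 0, 4, 0, 0, 0, 0, 0, 0]}}

```text
time: 38.67
tool_pos: [0.6819, -0.1205, 0.1595]
tcp_rot: [0.001, -3.14, -0.001]
wrist_force: [-0.6, 0.2, -2.8]
width: 0.552
grip_force: 31.6
```

Emit:
{"op": "move_arm", "data": {"series": [4, 4.88, 2.03, 0, 0, 0, 0, 4, 4.88, 2.03, 0, 0, 0, 0, 4, 4.88, 2.03, 0, 0, 0, 0, 4, 4.88, 2.03, 0, 0, 0, 0, 4, 4.88, 2.03, 0, 0, 0, 0]}}

```text
time: 39.3
tool_pos: [0.435, -0.0185, 0.1576]
tcp_rot: [0.0, -3.136, -0.001]
wrist_force: [0.7, 0.4, -0.9]
width: 0.558
grip_force: 31.5
```

Emit:
{"op": "move_arm", "data": {"series": [4, 0, 0, 0, 0, 0, 0, 4, 0, 0, 2, 0, 0, 0, 4, 0, 0, 1, 0, 0, 0, 4, 0, 0, 0, 0, 0, 0, 4, 0, 0, 0, 0, 0, 0]}}

```text
time: 39.92
tool_pos: [0.4391, -0.0195, 0.1303]
tcp_rot: [0.0, -3.141, -0.0]
wrist_force: [0.9, 0.2, -1.2]
width: 0.557
grip_force: 31.5
```

Emit:
{"op": "move_arm", "data": {"series": [4, 0.1, 0, 0.7, 0, 0, 0, 4, 0, 0, 0.4, 0, 0, 0, 4, 0, 0, 0.4, 0, 0, 0, 4, 0, 0, 0.4, 0, 0, 0, 4, 0, 0, 0, 0, 0, 0]}}

```text
time: 40.55
tool_pos: [0.4373, -0.0193, 0.1109]
tcp_rot: [0.001, -3.141, -0.0]
wrist_force: [0.7, -0.3, -2.2]
width: 0.551
grip_force: 31.5
```

Emit:
{"op": "move_arm", "data": {"series": [4, 0, 0, 0.3, 0, 0, 0, 4, 0, 0, 0.1, 0, 0, 0, 4, 0, 0, 0, 0, 0, 0]}}

```text
time: 40.92
tool_pos: [0.4376, -0.0193, 0.1072]
tcp_rot: [0.001, -3.141, -0.0]
wrist_force: [-0.3, -0.2, -1.3]
width: 0.555
grip_force: 31.5
```

Past the tip with no force, so this one is wide. Continuing home (TCP about 0.063).

Emit:
{"op": "move_arm", "data": {"series": [4, 0, 0, 0.8, 0, 0, 0, 4, 0, 0, 1, 0, 0, 0, 4, 0, 0, 1, 0, 0, 0, 4, 0, 0, 1, 0, 0, 0, 4, 0, 0, 0, 0, 0, 0]}}

```text
time: 41.55
tool_pos: [0.4365, -0.0192, 0.0679]
tcp_rot: [0.001, -3.139, -0.0]
wrist_force: [0.7, 0.1, -1.3]
width: 0.555
grip_force: 31.5
```

Emit:
{"op": "move_arm", "data": {"series": [4, 0, 0, 0.2, 0, 0, 0, 4, 0, 0, 0.2, 0, 0, 0, 4, 0, 0, 0, 0, 0, 0, 4, 0, 0, 0, 0, 0, 0]}}

```text
time: 42.05
tool_pos: [0.4379, -0.0194, 0.0655]
tcp_rot: [-0.001, 3.141, -0.0]
wrist_force: [0.1, -0.7, -1.8]
width: 0.555
grip_force: 31.5
```

Emit:
{"op": "move_arm", "data": {"series": [4, 0, 0, 0.3, 0, 0, 0, 4, 0, 0, 0.1, 0, 0, 0, 4, 0, 0, 0, 0, 0, 0, 4, 0, 0, 0, 0, 0, 0]}}

```text
time: 42.55
tool_pos: [0.4381, -0.0194, 0.0628]
tcp_rot: [-0.001, 3.141, -0.0]
wrist_force: [-5.5, 1.4, 11.8]
width: 0.553
grip_force: 32.6
```

Emit:
{"op": "move_arm", "data": {"series": [4, 0, 0, -0.4, 0, 0, 0, 4, 0, 0, -3, 0, 0, 0, 4, 0, 0, -4, 0, 0, 0, 4, 0, 0, -4, 0, 0, 0, 4, 0, 0, 0, 0, 0, 0]}}

```text
time: 43.18
tool_pos: [0.4407, -0.0196, 0.179]
tcp_rot: [-0.001, 3.133, -0.001]
wrist_force: [-0.6, 0.8, -2.5]
width: 0.551
grip_force: 31.8
```

Emit:
{"op": "move_arm", "data": {"series": [4, -1.66, -5.28, 0, 0, 0, 0, 4, -1.66, -5.28, 0, 0, 0, 0, 4, -1.66, -5.28, 0, 0, 0, 0, 4, -1.66, -5.28, 0, 0, 0, 0, 4, -1.66, -5.28, 0, 0, 0, 0]}}

```text
time: 43.8
tool_pos: [0.5202, -0.2845, 0.1729]
tcp_rot: [0.0, -3.139, -0.003]
wrist_force: [0.6, 0.1, -2.2]
width: 0.553
grip_force: 32.0
```

Emit:
{"op": "move_arm", "data": {"series": [4, -1.66, -5.28, 0, 0, 0, 0, 4, -1.66, -5.28, 0, 0, 0, 0, 4, 0, 0, 0, 0, 0, 0, 4, 0, 0, 4, 0, 0, 0, 4, 0, 0, 0, 0, 0, 0]}}

```text
time: 44.42
tool_pos: [0.5503, -0.3855, 0.1293]
tcp_rot: [0.001, -3.132, -0.011]
wrist_force: [-0.0, 0.5, -3.2]
width: 0.556
grip_force: 32.2
```

Emit:
{"op": "move_arm", "data": {"series": [4, 0, 0, 3, 0, 0, 0, 4, 0, 0, 2.5, 0, 0, 0, 4, 0, 0, 0.6, 0, 0, 0, 4, 0, 0, 0.5, 0, 0, 0, 4, 0, 0, 0, 0, 0, 0]}}

```text
time: 45.05
tool_pos: [0.5546, -0.3891, 0.0703]
tcp_rot: [-0.001, 3.141, -0.001]
wrist_force: [0.6, 0.3, -2.5]
width: 0.553
grip_force: 32.3
```

Emit:
{"op": "move_arm", "data": {"series": [4, 0, 0, 0.3, 0, 0, 0, 4, 0, 0, 0.2, 0, 0, 0, 4, 0, 0, 0, 0, 0, 0]}}

```text
time: 45.42
tool_pos: [0.554, -0.3889, 0.0643]
tcp_rot: [0.001, -3.141, -0.0]
wrist_force: [-0.2, -0.4, -1.8]
width: 0.552
grip_force: 32.3
```

Emit:
{"op": "move_arm", "data": {"series": [4, 0, 0, 0.3, 0, 0, 0, 4, 0, 0, 0.3, 0, 0, 0, 4, 0, 0, 0.2, 0, 0, 0, 4, 0, 0, 0, 0, 0, 0, 4, 0, 0, 0, 0, 0, 0]}}

```text
time: 46.05
tool_pos: [0.554, -0.3889, 0.0562]
tcp_rot: [0.001, -3.142, -0.0]
wrist_force: [-0.4, 0.0, -1.5]
width: 0.556
grip_force: 32.3
```

Emit:
{"op": "move_arm", "data": {"series": [4, 0, 0, 0.1, 0, 0, 0, 4, 0, 0, 0.1, 0, 0, 0, 4, 0, 0, 0, 0, 0, 0]}}

```text
time: 46.42
tool_pos: [0.5544, -0.389, 0.0559]
tcp_rot: [-0.001, 3.141, -0.0]
wrist_force: [-2.9, 2.7, 6.5]
width: 0.552
grip_force: 32.9
```

Emit:
{"op": "move_arm", "data": {"series": [8.5, 0, 0, 0, 0, 0, 0, 8.5, 0, 0, 0, 0, 0, 0, 8.5, 0, 0, 0, 0, 0, 0, 8.5, 0, 0, -3, 0, 0, 0, 8.5, 0, 0, -6, 0, 0, 0]}}

```text
time: 47.05
tool_pos: [0.5516, -0.3871, 0.1408]
tcp_rot: [0.001, -3.135, -0.008]
wrist_force: [0.5, -0.7, 0.2]
width: 0.992
grip_force: 0.0
```

Emit:
{"op": "move_arm", "data": {"series": [8.5, 0, 0, -5, 0, 0, 0, 8.5, 0, 0, 0, 0, 0, 0, 8.5, 0, 0, 0, 0, 0, 0]}}

```text
time: 47.42
tool_pos: [0.5538, -0.3887, 0.194]
tcp_rot: [0.001, -3.141, -0.0]
wrist_force: [-1.3, -0.5, -0.3]
width: 0.995
grip_force: 0.0
```

```bash
python3 - <<'E'
from h import *
a=snap('top','t7.png'); s=read_state(); print(s['tool_pos'])
for o in sl2(a): print(o)
E
```

```text
[ 0.55318466 -0.38824754  0.19256047]
(array([ 0.6635, -0.2044]), array([ 0.6634, -0.2042,  0.0241]), 21, 0.0003)
```

Emit:
{"op": "move_arm", "data": {"series": [8.5, -2.75, 4.6, 0, 0, 0, 0, 8.5, -2.75, 4.6, 0, 0, 0, 0, 8.5, -2.75, 4.6, 0, 0, 0, 0, 8.5, -2.75, 4.6, 0, 0, 0, 0, 8.5, 0, 0, 2, 0, 0, 0]}}

```text
time: 48.1
tool_pos: [0.6658, -0.2011, 0.1732]
tcp_rot: [-0.008, 3.141, 0.001]
wrist_force: [0.0, -0.3, -0.7]
width: 0.998
grip_force: 0.0
```

Emit:
{"op": "move_arm", "data": {"series": [8.5, 0, 0, 0, 0, 0, 0, 8.5, 0, 0, 0, 0, 0, 0]}}

```text
time: 48.35
tool_pos: [0.6626, -0.2058, 0.1727]
tcp_rot: [-0.001, -3.139, -0.001]
wrist_force: [-0.7, 0.9, -0.7]
width: 0.994
grip_force: 0.0
```

Emit:
{"op": "move_arm", "data": {"series": [8.5, 0, 0.1, 4, 0, 0, 0, 8.5, 0, 0, 4, 0, 0, 0, 8.5, 0, 0, 3.5, 0, 0, 0, 8.5, 0, 0, 0.7, 0, 0, 0, 8.5, 0, 0, 0, 0, 0, 0]}}

```text
time: 48.98
tool_pos: [0.664, -0.2049, 0.0528]
tcp_rot: [0.001, 3.141, -0.0]
wrist_force: [-0.2, 0.4, -0.1]
width: 0.994
grip_force: 0.0
```

Emit:
{"op": "move_arm", "data": {"series": [8.5, 0, 0, 0, 0, 0, 0, 8.5, 0, 0, 0, 0, 0, 0]}}

```text
time: 49.22
tool_pos: [0.6654, -0.2044, 0.0545]
tcp_rot: [-0.001, 3.138, -0.002]
wrist_force: [1.3, -0.0, -0.2]
width: 0.996
grip_force: 0.0
```

Emit:
{"op": "move_arm", "data": {"series": [4, 0, 0, 0, 0, 0, 0, 4, 0, 0, 0, 0, 0, 0, 4, 0, 0, 0, 0, 0, 0, 4, 0, 0, 0, 0, 0, 0, 4, 0, 0, 0, 0, 0, 0]}}

```text
time: 49.85
tool_pos: [0.6645, -0.2039, 0.0531]
tcp_rot: [-0.001, 3.141, -0.0]
wrist_force: [-1.2, 0.4, 5.3]
width: 0.552
grip_force: 31.5
```

Emit:
{"op": "move_arm", "data": {"series": [4, 0, 0, -2, 0, 0, 0, 4, 0, 0, -5, 0, 0, 0, 4, 0, 0, -4, 0, 0, 0, 4, 0, 0, 0, 0, 0, 0, 4, 0, 0, 0, 0, 0, 0]}}

```text
time: 50.48
tool_pos: [0.6634, -0.2036, 0.1619]
tcp_rot: [0.001, -3.141, -0.001]
wrist_force: [-0.3, -0.1, -2.0]
width: 0.556
grip_force: 31.4
```

Emit:
{"op": "move_arm", "data": {"series": [4, 4.48, 3.69, 0, 0, 0, 0, 4, 4.48, 3.69, 0, 0, 0, 0, 4, 4.48, 3.69, 0, 0, 0, 0, 4, 4.48, 3.69, 0, 0, 0, 0, 4, 4.48, 3.69, 0, 0, 0, 0]}}

```text
time: 51.1
tool_pos: [0.4365, -0.0183, 0.1599]
tcp_rot: [-0.0, -3.137, -0.001]
wrist_force: [0.4, 0.9, 0.2]
width: 0.555
grip_force: 31.4
```

Emit:
{"op": "move_arm", "data": {"series": [4, 0, 0, 0, 0, 0, 0, 4, 0, 0, 2, 0, 0, 0, 4, 0, 0, 1, 0, 0, 0, 4, 0, 0, 0, 0, 0, 0, 4, 0, 0, 0, 0, 0, 0]}}

```text
time: 51.72
tool_pos: [0.4403, -0.0197, 0.1323]
tcp_rot: [-0.0, -3.141, -0.0]
wrist_force: [-0.1, -0.2, -0.1]
width: 0.553
grip_force: 31.5
```

Emit:
{"op": "move_arm", "data": {"series": [4, 0.1, 0, 0.7, 0, 0, 0, 4, 0, 0, 0.4, 0, 0, 0, 4, 0, 0, 0.4, 0, 0, 0, 4, 0, 0, 0.4, 0, 0, 0, 4, 0, 0, 0, 0, 0, 0]}}

```text
time: 52.35
tool_pos: [0.4385, -0.0194, 0.1128]
tcp_rot: [0.001, -3.141, -0.0]
wrist_force: [0.5, 0.2, -1.1]
width: 0.554
grip_force: 31.5
```

Emit:
{"op": "move_arm", "data": {"series": [4, 0, 0, 0.3, 0, 0, 0, 4, 0, 0, 0.1, 0, 0, 0, 4, 0, 0, 0, 0, 0, 0]}}

```text
time: 52.72
tool_pos: [0.4388, -0.0194, 0.1092]
tcp_rot: [0.001, -3.141, -0.0]
wrist_force: [0.6, 0.2, -1.8]
width: 0.557
grip_force: 31.5
```

Mouth at 0.056 with no force, so it is wide too, which is consistent with 2 narrow and 2 wide.

Emit:
{"op": "move_arm", "data": {"series": [4, 0, 0, 0.8, 0, 0, 0, 4, 0, 0, 1, 0, 0, 0, 4, 0, 0, 1, 0, 0, 0, 4, 0, 0, 1, 0, 0, 0, 4, 0, 0, 0, 0, 0, 0]}}

```text
time: 53.35
tool_pos: [0.4377, -0.0193, 0.0699]
tcp_rot: [0.001, -3.139, -0.0]
wrist_force: [-0.2, 0.3, -1.1]
width: 0.554
grip_force: 31.5
```

Emit:
{"op": "move_arm", "data": {"series": [4, 0, 0, 0.2, 0, 0, 0, 4, 0, 0, 0.3, 0, 0, 0, 4, 0, 0, 0.2, 0, 0, 0, 4, 0, 0, 0, 0, 0, 0]}}

```text
time: 53.85
tool_pos: [0.439, -0.0195, 0.0651]
tcp_rot: [0.001, -3.141, 0.0]
wrist_force: [-2.7, -0.6, 5.2]
width: 0.555
grip_force: 32.0
```

Emit:
{"op": "move_arm", "data": {"series": [4, 0, 0, 0, 0, 0, 0, 4, 0, 0, 0, 0, 0, 0, 4, 0, 0, -3, 0, 0, 0, 4, 0, 0, -4, 0, 0, 0, 4, 0, 0, -4, 0, 0, 0]}}

```text
time: 54.48
tool_pos: [0.4386, -0.0194, 0.1753]
tcp_rot: [0.001, -3.141, -0.0]
wrist_force: [0.3, -0.3, -0.8]
width: 0.558
grip_force: 31.6
```

Emit:
{"op": "move_arm", "data": {"series": [4, 0, 0, 0, 0, 0, 0, 4, -0.23, -5.42, 0, 0, 0, 0, 4, -0.23, -5.42, 0, 0, 0, 0, 4, -0.23, -5.42, 0, 0, 0, 0, 4, -0.23, -5.42, 0, 0, 0, 0]}}

```text
time: 55.1
tool_pos: [0.4473, -0.2374, 0.1727]
tcp_rot: [0.001, -3.14, -0.002]
wrist_force: [1.1, 0.6, -1.4]
width: 0.556
grip_force: 31.8
```

Emit:
{"op": "move_arm", "data": {"series": [4, -0.23, -5.42, 0, 0, 0, 0, 4, -0.23, -5.42, 0, 0, 0, 0, 4, -0.23, -5.42, 0, 0, 0, 0, 4, 0, 0, 4, 0, 0, 0, 4, 0, 0, 0, 0, 0, 0]}}

```text
time: 55.72
tool_pos: [0.4517, -0.3964, 0.1287]
tcp_rot: [-0.001, -3.134, -0.012]
wrist_force: [-0.7, 0.9, -0.8]
width: 0.556
grip_force: 31.9
```

Emit:
{"op": "move_arm", "data": {"series": [4, 0, 0, 3, 0, 0, 0, 4, 0, 0, 2.5, 0, 0, 0, 4, 0, 0, 0.6, 0, 0, 0, 4, 0, 0, 0, 0, 0, 0, 4, 0, 0, 0, 0, 0, 0]}}

```text
time: 56.35
tool_pos: [0.4561, -0.3994, 0.0749]
tcp_rot: [-0.001, 3.14, -0.003]
wrist_force: [0.7, -0.7, -0.8]
width: 0.553
grip_force: 31.9
```

Emit:
{"op": "move_arm", "data": {"series": [4, 0, 0, 0.8, 0, 0, 0, 4, 0, 0, 0.4, 0, 0, 0, 4, 0, 0, 0.2, 0, 0, 0, 4, 0, 0, 0.2, 0, 0, 0, 4, 0, 0, 0, 0, 0, 0]}}

```text
time: 56.98
tool_pos: [0.4551, -0.3988, 0.0581]
tcp_rot: [0.001, -3.141, -0.001]
wrist_force: [-2.2, 2.4, 4.7]
width: 0.558
grip_force: 32.3
```

Emit:
{"op": "move_arm", "data": {"series": [4, 0, 0, 0.1, 0, 0, 0, 4, 0, 0, 0, 0, 0, 0]}}

```text
time: 57.22
tool_pos: [0.4551, -0.3988, 0.0581]
tcp_rot: [0.001, -3.141, -0.0]
wrist_force: [-4.0, 3.7, 9.6]
width: 0.559
grip_force: 32.8
```

Release, retreat and check.

Emit:
{"op": "move_arm", "data": {"series": [8.5, 0, 0, 0, 0, 0, 0, 8.5, 0, 0, 0, 0, 0, 0, 8.5, 0, 0, 0, 0, 0, 0, 8.5, 0, 0, -3, 0, 0, 0, 8.5, 0, 0, -6, 0, 0, 0]}}

```text
time: 57.85
tool_pos: [0.453, -0.3968, 0.1433]
tcp_rot: [0.001, -3.136, -0.009]
wrist_force: [-0.2, -0.1, -0.0]
width: 0.992
grip_force: 0.0
```

Emit:
{"op": "move_arm", "data": {"series": [8.5, 0, 0, -6, 0, 0, 0, 8.5, 0, 5, 0, 0, 0, 0, 8.5, 0, 5, 0, 0, 0, 0, 8.5, 0, 5, 0, 0, 0, 0, 8.5, 0, 5, 0, 0, 0, 0]}}

```text
time: 58.48
tool_pos: [0.4549, -0.1974, 0.2062]
tcp_rot: [0.0, 3.141, 0.0]
wrist_force: [0.5, 0.3, -0.4]
width: 0.992
grip_force: 0.0
```

Emit:
{"op": "move_arm", "data": {"series": [8.5, 0, 0, 0, 0, 0, 0, 8.5, 0, 0, 0, 0, 0, 0, 8.5, 0, 0, 0, 0, 0, 0]}}

```text
time: 58.85
tool_pos: [0.4553, -0.1999, 0.2063]
tcp_rot: [0.001, 3.141, -0.001]
wrist_force: [-0.1, -0.4, 0.6]
width: 0.994
grip_force: 0.0
```

```bash
python3 - <<'E'
from h import *
a=snap('top','t8.png')
cv2.imwrite('pics/t8c.png',cv2.convertScaleAbs(cv2.resize(a[140:290,70:430,::-1],None,fx=2.2,fy=2.2,interpolation=cv2.INTER_CUBIC),alpha=1.6))
for o in sleeves(a,.074,(75,155,195,285)): print('dish',o)
for o in sleeves(a,.075,(355,430,185,275)): print('tray',o)
E
```

```text
dish (array([0.5155, 0.3922]), array([108.2, 222.9]), array([15.6, 16.6]))
dish (array([0.4172, 0.3628]), array([117.8, 259.7]), array([16. , 17.1]))
tray (array([ 0.5564, -0.3866]), array([393.7, 207.9]), array([14.6, 16.4]))
```

View pics/t8c.png

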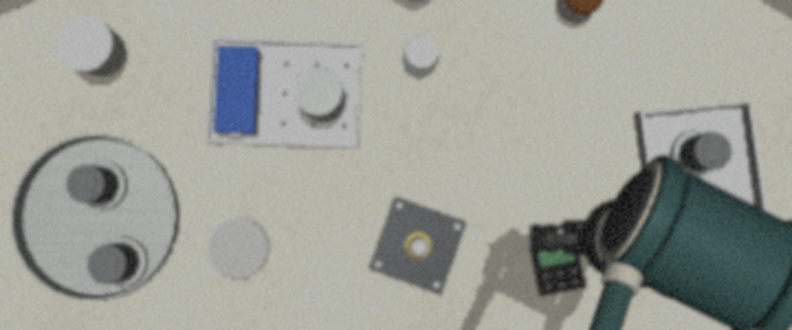

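Both dish sleeves stand upright. The second was nudged to about (0.417, 0.363) but is still about 62 mm from the dish centre, within the limit. The last tray sleeve is hidden by the arm.

Emit:
{"op": "move_arm", "data": {"series": [8.5, 0, 5, 0, 0, 0, 0, 8.5, 0, 5, 0, 0, 0, 0, 8.5, 0, 5, 0, 0, 0, 0, 8.5, 0, 5, 0, 0, 0, 0, 8.5, 0, 0, 0, 0, 0, 0]}}

```text
time: 59.52
tool_pos: [0.4551, 0.003, 0.2063]
tcp_rot: [0.006, -3.142, -0.001]
wrist_force: [-0.9, -1.0, 0.0]
width: 0.994
grip_force: 0.0
```

```bash
python3 - <<'E'
from h import *
a=snap('top','t9.png'); b=snap('side','s9.png')
f=lambda x,k:cv2.convertScaleAbs(cv2.resize(x[...,::-1],k),alpha=1.6)
cv2.imwrite('pics/c9.png',np.hstack([f(a[180:280,350:430],(320,400)),f(b[90:160,260:370],(440,400))]))
for o in sleeves(a,.075,(355,430,185,275)): print('tray',o)
for o in sleeves(a,.074,(75,155,195,285)): print('dish',o)
E
```

```text
tray (array([ 0.5563, -0.3866]), array([393.8, 208. ]), array([14.6, 16.5]))
tray (array([ 0.4552, -0.3967]), array([398.7, 245. ]), array([15. , 16.2]))
dish (array([0.5151, 0.3926]), array([108. , 223.1]), array([15.7, 17.1]))
dish (array([0.4169, 0.3631]), array([117.7, 259.7]), array([16. , 17.4]))
```

View pics/c9.png

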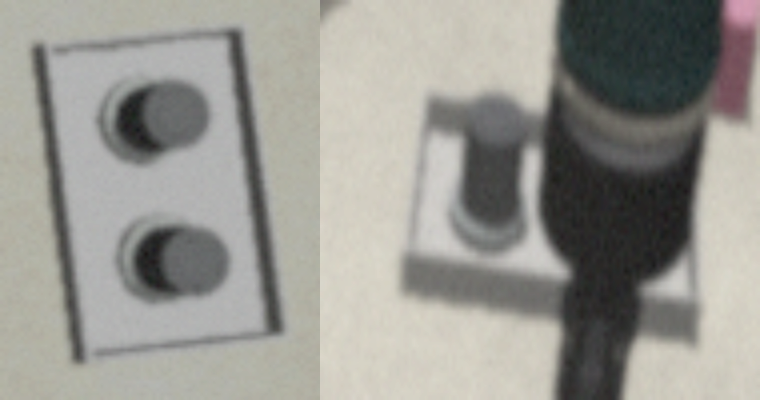

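Both wide sleeves stand upright in the white tray, at (394,208) and (399,245). Handing in.

```bash
python3 -c "
from workcell import *
print(finish_job())"
```

```text
the job is handed in; nothing more can be done
None
```

The job is handed in after about 60 s of robot time, with no verdict returned: the cup and slide box are on the instrument tray, the two sleeves that fit the pin are in the white tray, and the two that stopped on its tip are in the dish (one got nudged about 3 cm afterwards but is still inside the limit).

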